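# Dispense two nuts into every little dish

## Robot

A 7-joint arm with a two-finger parallel gripper is mounted at the origin on the work surface; the furniture and walls round the work are solid. World frame = base frame: x ahead of the robot, y to its left, z up, the work surface at z = 0. Lengths are in m, angles in rad, forces in N, time in s.
With the tool pointing down it reaches from about 0.4 to 0.85 m from the base axis. Payload 10.4 kg.
Tool frame: the origin (TCP) lies between the finger pads; the fingertips stand 22 mm ahead of it and the grasp point (between the pads) lies 3 mm ahead of it; z points along the fingers, y is the line along which they close (so a half turn about z gives the same grasp; the last joint's range is limited). The gripper opens to 85 mm and grips with 20 to 120 N. Pads are 22 mm wide; open, the fingers measure 114 mm over their backs; the gripper's body (76 mm by 85 mm) begins 54 mm behind the grasp point. The pads swing forward as they close: fully open they stand 13 mm farther back than shut.
Start: joints at [-1.36, 0.332, -0.065, 1.46, 0.022, 1.35, -0.088], TCP at [0.145, 0.608, 0.253] pointing down, gripper open.
Joint ranges: [-2.6, 2.6], [-0.5, 2.12], [-1.47, 1.34], [0.16, 2.42], [-1.27, 4.41], [0.06, 2.06], [-2.6, 2.6]. Speed limits (rad/s): [2.22, 2.22, 2.79, 2.79, 3.14, 3.14, 3.14].

## Interface

Orientations are given as a unit quaternion [x, y, z, w].
In Python, from workcell import manip, camera, ticket, boxes_of, outline_of gives the robot as it stands.
- The arm moves only by the tool carry_out, never from a script. Its argument "deltas" is a list of rows, each a list of 5 numbers: the shift along the tool's x, y, z as a fraction of full scale, then the turn about the tool's z as a fraction of full scale, then the opening, from -1 (shut) to 1 (fully open), so that 0 is half open. In form: [[tx, ty, tz, spin, gripper], ...]. A call has 1 to 20 rows; each row is the pose to reach, as a shift and turn from the pose commanded when the call began, along the tool's axes at that moment; what a row does not reach only later rows make up. Full scale, the value 1, is 150 mm for a shift and 30 degrees for a turn. A row lasts 1/8 s, in which the tool goes at most 62.5 mm and 10.7 degrees, less where a joint would pass 70% of its speed; a pose out of reach is approached as far as the arm can. A call with a number of a shift or a turn outside -1 to 1 is refused whole. A call with a gripper value outside its range is refused whole. The fingers move at their own pace and stop on an object; "force" is the grip in N (left out, the last holds). Time passes only in rows, so rows that repeat a pose let the fingers close. It gives the time, the measured TCP pose, the force, the opening and the grip force at its end, in the units of the state.
- manip.get_obs(): the state, without advancing time (a new reading comes with each control period).
- camera(name): name is "scene" or "top" or "wrist"; returns a dict with "img" (480x640x3 uint8, red, green, blue), "depth" (480x640 float32, m along the optical axis (not along the pixel's ray), 0 where there is no reading), "vertical_fov" (degrees; the focal length in pixels is half the picture's height over the tangent of half this angle, whatever the lens; pixels are square), "cx", "cy" (the principal point, pixels), "R" (3x3) and "t" (3): a world point X has camera coordinates R X + t. Camera axes: x right, y down, z forward; pixel columns grow to the right and rows downward; lengths in m; the calibration is good to about 2 mm. A picture is of the moment at which its call begins.
- ticket.hand_in(): hands the job in; it is judged then, once.
Trained networks look in a picture, given as the dict that the camera call returned (one of the last four; its "shot" number tells which), for a name from the list of things; names that differ only in an ending like _2 or _b are one class to them, and where a whole thing is asked for, a point or a joint stands for the part that bears it (a point fixed in the world has none). Each returns a list of dicts, best first, with "conf" (0 to 1); they miss things now and then, are a little off and sometimes report something else, mostly with a low value. They report only what shows in the picture. A call takes as long as a camera call.
- boxes_of(query, picture): "position" ([x, y, z] in m, in world coordinates, good to about 4 mm: the middle of the surface that is visible of it).
- outline_of(query, picture): "region" (480x640 bool, what is visible of it).
The state is a dict: "clock": time; "joint_pos": joint angles; "joint_velocities": joint speeds; "tau": joint torques, N m; "position": TCP position; "ee_rot": TCP orientation; "ft_force": force on the tool from outside, world axes, zero at the start; "torque": the same for the moment, N m; "grip_width": opening from 0.0 (shut) to 1.0 (fully open); "grasp_force": force on a finger pad.
Only numpy, scipy, OpenCV 4.12 (cv2) and the standard library are available. Lean on these libraries where they do the work, as an engineer would, in place of code of your own. Each camera call takes 0.05 s, during which the arm holds its last target. There are 200 camera calls.

## Task

Slide the loose wooden plate up to the nut dispenser until its hole drops over the steel pin and it lies flat and square to the dispenser, its recess in front of the chute. Then, for each little handled dish in turn, stand it in that recess, turn the dispenser's winged knob clockwise by exactly two clicks so that two nuts roll into it, and set the dish upright and wholly on the chopping board. Finish with every dish on the board holding two nuts, none spilled, the plate still on its pin, and the salt shaker left where it is.

Things in the scene. Friction and masses are not known exactly. Their poses are not given: they have to be found in the camera images.
- dispenser: Nut dispenser, fixed. Origin on the worktop under the vertical axis of its clear drum (radius 78 mm, z 145 to 190 mm); its -x is the way its chute runs. Dark foot x -65 to 75 mm, y +-70 mm. A nut falls out under the drum at x = -55 mm, rolls down the steel chute (42 mm wide, 30 deg) and lands 130 to 150 mm from the axis, on -x.
- chute_end (a point): Middle of the chute floor's lower end: x = -108 mm in the dispenser's frame, 75 mm above the worktop; the chute's side walls there reach 98 mm, its underside 71 mm. A dish in the seated plate's recess has its rim at 48 mm.
- pin (a point): Foot, on the worktop, of the fixed upright steel pin at x = -90 mm of the dispenser: diameter 10 mm, 14 mm high, tip bevelled.
- knob (a joint): Angle of knob and nine-pocket drum wheel, rad: 0 at the start, grows clockwise seen from above, up to 5.58 (8 clicks). A detent holds it every 0.698 rad (40 deg) = one click = one nut. It takes about 0.1 N m to pass the crest half way; past it the knob runs on to the next rest, within 0.05 rad. Nuts fall just past the crest. The pocket at the outlet starts empty, the next 7 hold one nut each.
- knob_grip (a point): Grip point of the winged knob, on the drum axis 223 mm above the worktop, turning with it. The wing is an upright bar 56 mm long (this frame's x), 14 mm thick (its y), z 200 to 240 mm; under it a boss of radius 22 mm and the drum cover at z = 190 mm. At knob 0 this frame is parallel to the dispenser's; knob value v turns it by -v about z.
- stand_plate: Loose wooden plate, 0.25 kg. Origin: underside, centre of the recess. 8 mm thick, x -47 to 65, y -47 to 47 mm, small ear to y = 66 mm. A rim 4 mm wide, top at z = 14.5 mm, encloses the recess, 81 mm square, floor z = 8 mm. Seated: flat on the worktop, hole over pin, +x along the dispenser's +x, so its origin is 142 mm from the drum axis. Starts shifted off the pin, flat on the worktop.
- plate_hole (a point): Centre of the plate's through hole (diameter 15 mm) at its underside: x = 52, y = 0 mm of the plate.
- plate_tab (a point): Grip point of the plate's upright tab, at x = -20, y = +57, z = 28 mm of the plate. The tab is 36 mm long (plate x), 10 mm thick (plate y), its top 41 mm above the plate's underside.
- board: Wooden chopping board, fixed, 22 mm thick. Origin: centre of its underside. 230 mm along its own x, 340 mm along its own y (which lies roughly along world x). The dishes are to stand on it.
- salt_shaker: A salt shaker, loose, 44 mm diameter, 90 mm high, origin under its centre. Leave it alone.
- dish_a: Little white square dish with a straight handle, 0.15 kg; two or three such dishes are present. Origin: centre of its underside. 66 mm square outside, 60 mm inside, 40 mm high, wall 3 mm, inside edges coved. The handle points along its own -x, 12 mm thick, 14 mm high (z 24 to 38 mm), reaching x = -84 mm; grip it across its 12 mm from above at about x = -63, z = 31 mm.
- dish_b: Little white square dish with a straight handle, 0.15 kg; two or three such dishes are present. Origin: centre of its underside. 66 mm square outside, 60 mm inside, 40 mm high, wall 3 mm, inside edges coved. The handle points along its own -x, 12 mm thick, 14 mm high (z 24 to 38 mm), reaching x = -84 mm; grip it across its 12 mm from above at about x = -63, z = 31 mm.
- dish_c: Little white square dish with a straight handle, 0.15 kg; two or three such dishes are present. Origin: centre of its underside. 66 mm square outside, 60 mm inside, 40 mm high, wall 3 mm, inside edges coved. The handle points along its own -x, 12 mm thick, 14 mm high (z 24 to 38 mm), reaching x = -84 mm; grip it across its 12 mm from above at about x = -63, z = 31 mm.
- nut_1_mid (a point): Centre of a nut (ball of 26 mm, 12 g); in the drum its height is 168 mm. It is the first to come out.
- nut_2_mid (a point): Centre of a nut (ball of 26 mm, 12 g); in the drum its height is 168 mm. It is the second to come out.
- nut_3_mid (a point): Centre of a nut (ball of 26 mm, 12 g); in the drum its height is 168 mm. It is the third to come out.
- nut_4_mid (a point): Centre of a nut (ball of 26 mm, 12 g); in the drum its height is 168 mm. It is the fourth to come out.
- nut_5_mid (a point): Centre of a nut (ball of 26 mm, 12 g); in the drum its height is 168 mm. It is the fifth to come out.
- nut_6_mid (a point): Centre of a nut (ball of 26 mm, 12 g); in the drum its height is 168 mm. It is the sixth to come out.
- nut_7_mid (a point): Centre of a nut (ball of 26 mm, 12 g); in the drum its height is 168 mm. It is the seventh to come out.

How it is judged:
On the way, in this order (a step that is already met when the one before it is completed fails the run):
1. the stand plate lies flat with its hole over the pin, before any nut is let out (horizontal distance between plate_hole and pin below 0.0045 m and height (world z) of stand_plate below 0.003 m and angle between stand_plate's own z axis and vertical below 0.06 rad and angle between the x axis of stand_plate and the x axis of dispenser, either way round below 0.3 rad and x of stand_plate in the frame of dispenser below -0.1 m and value of joint knob below 0.3 rad), for 0.2 s.
2. a dish stands in the recess of the seated plate, before the knob is turned (all of step 1 and ((horizontal distance between dish_a and stand_plate below 0.016 m and height (world z) of dish_a below 0.0115 m and angle between dish_a's own z axis and vertical below 0.06 rad) or (horizontal distance between dish_b and stand_plate below 0.016 m and height (world z) of dish_b below 0.0115 m and angle between dish_b's own z axis and vertical below 0.06 rad) or (horizontal distance between dish_c and stand_plate below 0.016 m and height (world z) of dish_c below 0.0115 m and angle between dish_c's own z axis and vertical below 0.06 rad))), for 0.2 s.
3. a dish standing in the recess has caught exactly two nuts (horizontal distance between plate_hole and pin below 0.0045 m and height (world z) of stand_plate below 0.003 m and angle between stand_plate's own z axis and vertical below 0.06 rad and angle between the x axis of stand_plate and the x axis of dispenser, either way round below 0.3 rad and x of stand_plate in the frame of dispenser below -0.1 m and (((horizontal distance between dish_a and stand_plate below 0.016 m and height (world z) of dish_a below 0.0115 m and angle between dish_a's own z axis and vertical below 0.06 rad) and ((distance between each of nut_1_mid, nut_2_mid and dish_a below 0.046 m and distance between each of nut_3_mid, nut_4_mid, nut_5_mid, nut_6_mid, nut_7_mid and dish_a above 0.046 m) or (distance between each of nut_1_mid, nut_2_mid, nut_5_mid, nut_6_mid, nut_7_mid and dish_a above 0.046 m and distance between each of nut_3_mid, nut_4_mid and dish_a below 0.046 m) or (distance between each of nut_1_mid, nut_2_mid, nut_3_mid, nut_4_mid, nut_7_mid and dish_a above 0.046 m and distance between each of nut_5_mid, nut_6_mid and dish_a below 0.046 m))) or ((horizontal distance between dish_b and stand_plate below 0.016 m and height (world z) of dish_b below 0.0115 m and angle between dish_b's own z axis and vertical below 0.06 rad) and ((distance between each of nut_1_mid, nut_2_mid and dish_b below 0.046 m and distance between each of nut_3_mid, nut_4_mid, nut_5_mid, nut_6_mid, nut_7_mid and dish_b above 0.046 m) or (distance between each of nut_1_mid, nut_2_mid, nut_5_mid, nut_6_mid, nut_7_mid and dish_b above 0.046 m and distance between each of nut_3_mid, nut_4_mid and dish_b below 0.046 m) or (distance between each of nut_1_mid, nut_2_mid, nut_3_mid, nut_4_mid, nut_7_mid and dish_b above 0.046 m and distance between each of nut_5_mid, nut_6_mid and dish_b below 0.046 m))) or ((horizontal distance between dish_c and stand_plate below 0.016 m and height (world z) of dish_c below 0.0115 m and angle between dish_c's own z axis and vertical below 0.06 rad) and ((distance between each of nut_1_mid, nut_2_mid and dish_c below 0.046 m and distance between each of nut_3_mid, nut_4_mid, nut_5_mid, nut_6_mid, nut_7_mid and dish_c above 0.046 m) or (distance between each of nut_1_mid, nut_2_mid, nut_5_mid, nut_6_mid, nut_7_mid and dish_c above 0.046 m and distance between each of nut_3_mid, nut_4_mid and dish_c below 0.046 m) or (distance between each of nut_1_mid, nut_2_mid, nut_3_mid, nut_4_mid, nut_7_mid and dish_c above 0.046 m and distance between each of nut_5_mid, nut_6_mid and dish_c below 0.046 m))))), for 0.2 s.
At the end, for the whole second after the job is handed in: Every dish present stands level and still on the board, its centre 25 mm or more inside the edges, with exactly two nuts in it; all other nuts are in the drum; the plate lies flat, its hole over the pin (within 4.5 mm), square to the dispenser within 0.3 rad (horizontal distance between plate_hole and pin below 0.0045 m and height (world z) of stand_plate below 0.003 m and angle between each of stand_plate, dish_a, dish_b, dish_c's own z axis and vertical below 0.06 rad and angle between the x axis of stand_plate and the x axis of dispenser, either way round below 0.3 rad and x of stand_plate in the frame of dispenser below -0.1 m and x of dish_a in the frame of board between -0.09 and 0.09 m and y of dish_a in the frame of board between -0.145 and 0.145 m and height (world z) of dish_a between 0.018 and 0.026 m and linear speed of each of dish_a, dish_b, dish_c below 0.03 m/s and x of dish_b in the frame of board between -0.09 and 0.09 m and y of dish_b in the frame of board between -0.145 and 0.145 m and height (world z) of dish_b between 0.018 and 0.026 m and x of dish_c in the frame of board between -0.09 and 0.09 m and y of dish_c in the frame of board between -0.145 and 0.145 m and height (world z) of dish_c between 0.018 and 0.026 m and ((distance between each of nut_1_mid, nut_2_mid and dish_a below 0.046 m and distance between each of nut_3_mid, nut_4_mid, nut_5_mid, nut_6_mid, nut_7_mid and dish_a above 0.046 m) or (distance between each of nut_1_mid, nut_2_mid, nut_5_mid, nut_6_mid, nut_7_mid and dish_a above 0.046 m and distance between each of nut_3_mid, nut_4_mid and dish_a below 0.046 m) or (distance between each of nut_1_mid, nut_2_mid, nut_3_mid, nut_4_mid, nut_7_mid and dish_a above 0.046 m and distance between each of nut_5_mid, nut_6_mid and dish_a below 0.046 m)) and ((distance between each of nut_1_mid, nut_2_mid and dish_b below 0.046 m and distance between each of nut_3_mid, nut_4_mid, nut_5_mid, nut_6_mid, nut_7_mid and dish_b above 0.046 m) or (distance between each of nut_1_mid, nut_2_mid, nut_5_mid, nut_6_mid, nut_7_mid and dish_b above 0.046 m and distance between each of nut_3_mid, nut_4_mid and dish_b below 0.046 m) or (distance between each of nut_1_mid, nut_2_mid, nut_3_mid, nut_4_mid, nut_7_mid and dish_b above 0.046 m and distance between each of nut_5_mid, nut_6_mid and dish_b below 0.046 m)) and ((distance between each of nut_1_mid, nut_2_mid and dish_c below 0.046 m and distance between each of nut_3_mid, nut_4_mid, nut_5_mid, nut_6_mid, nut_7_mid and dish_c above 0.046 m) or (distance between each of nut_1_mid, nut_2_mid, nut_5_mid, nut_6_mid, nut_7_mid and dish_c above 0.046 m and distance between each of nut_3_mid, nut_4_mid and dish_c below 0.046 m) or (distance between each of nut_1_mid, nut_2_mid, nut_3_mid, nut_4_mid, nut_7_mid and dish_c above 0.046 m and distance between each of nut_5_mid, nut_6_mid and dish_c below 0.046 m)) and (height (world z) of nut_1_mid above 0.155 m or distance between nut_1_mid and dish_a below 0.046 m or distance between nut_1_mid and dish_b below 0.046 m or distance between nut_1_mid and dish_c below 0.046 m) and (height (world z) of nut_2_mid above 0.155 m or distance between nut_2_mid and dish_a below 0.046 m or distance between nut_2_mid and dish_b below 0.046 m or distance between nut_2_mid and dish_c below 0.046 m) and (height (world z) of nut_3_mid above 0.155 m or distance between nut_3_mid and dish_a below 0.046 m or distance between nut_3_mid and dish_b below 0.046 m or distance between nut_3_mid and dish_c below 0.046 m) and (height (world z) of nut_4_mid above 0.155 m or distance between nut_4_mid and dish_a below 0.046 m or distance between nut_4_mid and dish_b below 0.046 m or distance between nut_4_mid and dish_c below 0.046 m) and (height (world z) of nut_5_mid above 0.155 m or distance between nut_5_mid and dish_a below 0.046 m or distance between nut_5_mid and dish_b below 0.046 m or distance between nut_5_mid and dish_c below 0.046 m) and (height (world z) of nut_6_mid above 0.155 m or distance between nut_6_mid and dish_a below 0.046 m or distance between nut_6_mid and dish_b below 0.046 m or distance between nut_6_mid and dish_c below 0.046 m) and (height (world z) of nut_7_mid above 0.155 m or distance between nut_7_mid and dish_a below 0.046 m or distance between nut_7_mid and dish_b below 0.046 m or distance between nut_7_mid and dish_c below 0.046 m)); the robot touches nothing.
It fails at once if the salt shaker is pushed more than 4 cm from its place or lifted (distance of salt_shaker from where it was at the start of the episode above 0.04 m).
Of dish_a, dish_b, dish_c only 2 to 3 are there at a start; the rules pass over those that are not, and their reading is None.
At some moment in a run one of stand_plate, dish_a, dish_b, dish_c may be knocked a few centimetres aside while the robot is not near it.
It also fails if it takes over 210 s, if anything falls off the work surface, if the arm or the gripper's body presses on something with over 40 N, if the wrist force passes 120 N, or if a joint passes its speed limit or range.

## Working session

There is one attempt and no reset: what is moved stays moved. The work goes in short steps, Python scripts to look and compute and a tool call to move; the robot and the scene stay as the last step left them, time stands still between calls to the robot, and variables do not carry over. Pictures are saved under pics/ and viewed, at most 14 in all, crops included, and the job is handed in when it is done.

Besides the shell and the picture viewer there is one more tool, called after ">>>" as a command line: name --pt "numbers of a row" for each row, then --argument value for the rest. carry_out: Moves the arm, as the interface text tells. Its arguments: {"type":"object","properties":{"deltas":{"type":"array","items":{"type":"array","items":{"type":"number"}}},"force":{"type":"number"}},"required":["deltas"]}

```bash
mkdir -p pics; cat > h.py <<'E'
import numpy as np, cv2
from workcell import manip, camera, ticket, boxes_of, outline_of
def f(p): return 240/np.tan(np.radians(p["vertical_fov"])/2)
def cloud(p):
    d=p["depth"]; v,u=np.mgrid[0:480,0:640]; k=f(p)
    c=np.stack([(u-p["cx"])*d/k,(v-p["cy"])*d/k,d],-1)
    return (c-p["t"])@p["R"]   # R^T(c-t)
def proj(p,X):
    c=np.asarray(X)@np.array(p["R"]).T+p["t"]; return c[...,:2]/c[...,2:]*f(p)+[p["cx"],p["cy"]]
def save(p,n,crop=None,s=1):
    im=p["img"][...,::-1]
    if crop: im=im[crop[1]:crop[3],crop[0]:crop[2]]
    cv2.imwrite("pics/"+n,cv2.resize(im,None,fx=s,fy=s))
E
python3 - <<'E'
from h import *
o=manip.get_obs(); print({k:np.round(v,3) for k,v in o.items()})
for n in ["top","scene"]:
    p=camera(n); save(p,n+"0.png"); print(n,np.round(-np.array(p["R"]).T@p["t"],3))
    for q in ["dispenser","knob_grip","stand_plate","plate_tab","board","salt_shaker","dish_a","plate_hole"]:
        print(q,[(np.round(b["position"],3).tolist(),round(b["conf"],2)) for b in boxes_of(q,p)[:4]])
E
```

```text
{'clock': np.float64(0.0), 'joint_pos': array([-1.36 ,  0.333, -0.065,  1.461,  0.022,  1.35 , -0.089]), 'joint_velocities': array([ 0.   , -0.001, -0.001,  0.001, -0.   , -0.001,  0.   ]), 'tau': array([-1.0000e-03, -6.2545e+01,  4.9000e-02, -3.9161e+01,  1.6000e-02,
        1.0000e-02, -0.0000e+00]), 'position': array([0.145, 0.608, 0.253]), 'ee_rot': array([ 0.117,  0.993, -0.001, -0.   ]), 'ft_force': array([-0.303,  0.66 ,  0.178]), 'torque': array([ 0.037,  0.054, -0.061]), 'grasp_force': np.float64(0.0), 'grip_width': np.float64(1.003)}
top [ 0.463 -0.08   1.269]
dispenser [([0.597, -0.301, 0.191], 0.71)]
knob_grip [([0.605, -0.309, 0.194], 0.94)]
stand_plate [([0.422, -0.277, 0.008], 0.62), ([0.609, -0.312, 0.19], 0.56), ([0.664, -0.042, 0.014], 0.3), ([0.372, 0.01, 0.084], 0.2)]
plate_tab [([0.556, -0.015, 0.013], 0.46)]
board [([0.51, 0.186, 0.023], 0.74)]
salt_shaker [([0.376, 0.005, 0.083], 0.74)]
dish_a [([0.665, -0.039, 0.012], 0.82), ([0.554, -0.014, 0.015], 0.7), ([0.451, -0.022, 0.011], 0.55)]
plate_hole [([0.423, -0.277, 0.007], 0.87)]
scene [0.192 0.395 0.903]
dispenser [([0.592, -0.287, 0.168], 0.93)]
knob_grip [([0.601, -0.295, 0.192], 0.93)]
stand_plate [([0.363, 0.021, 0.062], 0.75), ([0.418, -0.272, 0.005], 0.6)]
plate_tab [([0.42, -0.274, 0.009], 0.82), ([0.501, 0.201, 0.018], 0.57)]
board [([0.498, 0.2, 0.021], 0.57), ([0.596, -0.287, 0.162], 0.24)]
salt_shaker [([0.365, 0.024, 0.066], 0.84), ([0.5, 0.197, 0.024], 0.36)]
dish_a [([0.449, -0.026, 0.013], 0.89), ([0.661, -0.039, 0.019], 0.86), ([0.554, -0.018, 0.018], 0.64)]
plate_hole [([0.418, -0.271, 0.007], 0.92)]
```

View pics/top0.png

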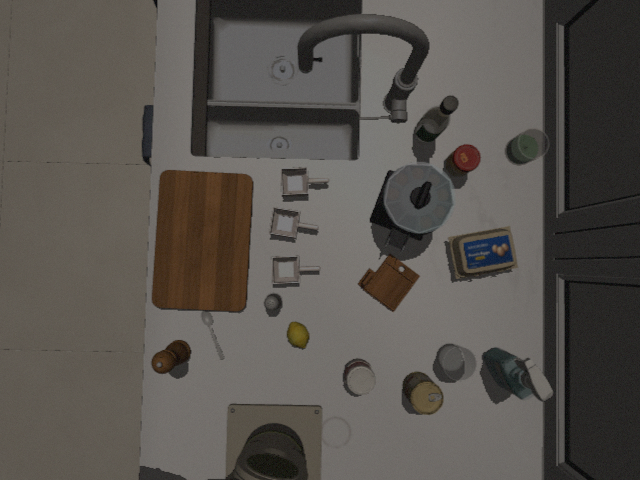

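View pics/scene0.png

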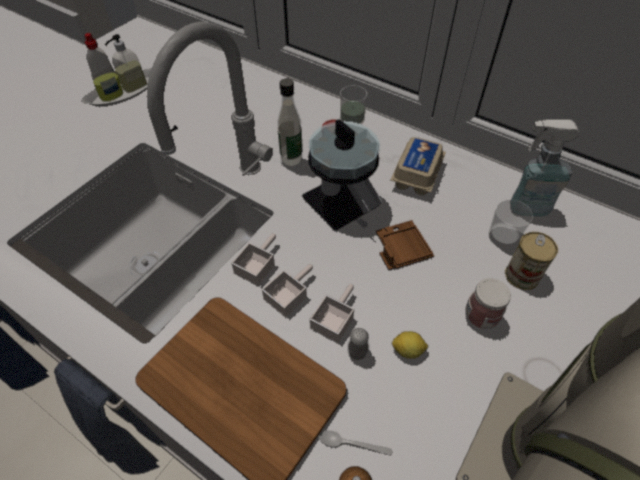

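The top view shows three dishes with handles pointing to -y, at (293,182), (286,224) and (286,270). The board is on the left. The dispenser sits at (418,198) with its chute running down-left to (395,245), and the plate is at (390,282) with its hole at (403,268) and its tab on the left. Next I'll measure the geometry.

```bash
cat >> h.py <<'E'
def rect(P):
    (c,s,a)=cv2.minAreaRect(P[:,:2].astype(np.float32)*1000); return np.round(c,1),np.round(s,1),round(a,1)
def near(C,c,r,z0,z1):
    P=C.reshape(-1,3); return P[(np.hypot(P[:,0]-c[0],P[:,1]-c[1])<r)&(P[:,2]>z0)&(P[:,2]<z1)]
E
python3 - <<'E'
from h import *
for n in ["top","scene"]:
    p=camera(n); C=cloud(p); print(n)
    for nm,c,r,z0,z1 in [("wing",(.6,-.3),.06,.225,.26),("wingall",(.6,-.3),.06,.203,.26),("drum",(.6,-.3),.12,.18,.195),("platetop",(.42,-.277),.11,.003,.02),("tab",(.42,-.277),.11,.03,.05),
      ("d1",(.661,-.039),.07,.034,.045),("d2",(.554,-.016),.06,.034,.045),("d3",(.45,-.025),.06,.034,.045),("board",(.5,.19),.25,.018,.026),("salt",(.37,.01),.03,.07,.1),("chute",(.5,-.26),.06,.06,.13)]:
        P=near(C,c,r,z0,z1)
        if len(P)<5: print(nm,len(P)); continue
        print(nm,len(P),P.mean(0).round(3),*rect(P))
        if nm[0]=="w":
            w,V=np.linalg.eigh(np.cov(P[:,:2].T)); print("  dir",np.degrees(np.arctan2(V[1,1],V[0,1])).round(1))
        if nm=="drum":
            x=np.linalg.lstsq(np.c_[2*P[:,:2],np.ones(len(P))],(P[:,:2]**2).sum(1),rcond=None)[0]; print("enc",cv2.minEnclosingCircle(P[:,:2].astype(np.float32)))
E
```

```text
top
wing 200 [ 0.61  -0.309  0.238] [ 610.2 -310.1] [14.5 55.2] 70.6
  dir 160.0
wingall 253 [ 0.609 -0.308  0.233] [ 612.2 -304.2] [26.9 55.1] 71.0
  dir 160.8
drum 3660 [ 0.61  -0.31   0.189] [ 610.2 -310.3] [153.8 153.9] 1.3
enc ((0.6111478209495544, -0.3107943534851074), 0.07856230437755585)
platetop 2094 [ 0.419 -0.278  0.008] [ 419.4 -275.4] [215.8 209.2] 85.4
tab 65 [ 0.43  -0.218  0.04 ] [ 430.2 -218.3] [10.5 34.9] 56.6
d1 218 [ 0.664 -0.054  0.039] [646.2 -56.8] [104.6 105.1] 4.5
d2 185 [ 0.56  -0.025  0.039] [560.1 -27.4] [94.7 66.1] 81.9
d3 185 [ 0.447 -0.033  0.039] [447.5 -34.9] [65.3 97. ] 1.4
board 10335 [0.512 0.187 0.021] [466.8 126.2] [355.1 431.4] 88.4
salt 175 [0.369 0.01  0.084] [368.6  10.1] [32.4 33.3] 65.0
chute 331 [ 0.525 -0.28   0.09 ] [ 522.2 -278.5] [42.5 45.7] 70.5
scene
wing 200 [ 0.608 -0.305  0.236] [ 609.4 -307.7] [15.7 55.5] 70.1
  dir 161.8
wingall 361 [ 0.607 -0.304  0.226] [ 609.1 -307.6] [15.9 56. ] 70.4
  dir 163.2
drum 2350 [ 0.604 -0.299  0.189] [ 610.2 -308.8] [156.2 153.6] 88.6
enc ((0.6084877848625183, -0.3092348277568817), 0.08023019880056381)
platetop 1790 [ 0.42  -0.275  0.008] [ 421.9 -276.7] [210.9 186.8] 32.8
tab 84 [ 0.429 -0.215  0.038] [ 430.3 -216.3] [10.9 37.2] 54.4
d1 327 [ 0.661 -0.045  0.038] [645.3 -53.9] [105.9 107.1] 2.1
d2 322 [ 0.561 -0.021  0.038] [560.6 -26.9] [98.  68.3] 81.7
d3 352 [ 0.448 -0.028  0.038] [448.7 -34. ] [ 66.9 101.2] 3.7
board 21062 [0.505 0.192 0.021] [513.3 125.6] [356.6 341. ] 88.5
salt 274 [0.367 0.016 0.084] [368.   12.9] [33.4 30.3] 29.7
chute 542 [ 0.528 -0.28   0.095] [ 526.3 -278. ] [45.  56.2] 70.3
```

```bash
cat >> h.py <<'E'
from scipy.spatial.transform import Rotation as Ro
def plan(*targets):
    "targets (x,y,z,tool-y heading deg): fractions from current measured pose"
    o=manip.get_obs(); R=Ro.from_quat(o["ee_rot"]).as_matrix(); h=np.degrees(np.arctan2(R[1,1],R[0,1]))
    print("now",np.round(o["position"],4),"head",round(h,2),"F",np.round(o["ft_force"],1),"g",round(float(o["grip_width"]),3),"t",round(float(o["clock"]),1),"tilt",np.round(R[:2,2],3),"j7",round(float(o["joint_pos"][6]),2))
    for T in targets:
        d=R.T@(np.array(T[:3])-o["position"])/.15; s=-((T[3]-h+90)%180-90)/30
        print("  ",np.round(d,3),round(s,3))
A=np.array([.610,-.310]); YAW=np.radians(-19.6)
def disp(x,y): c,s=np.cos(YAW),np.sin(YAW); return A+[c*x-s*y,s*x+c*y]
E
```

>>> carry_out --pt "-1 -0.6 -0.2 0 1" --pt "-1 -0.6 -0.2 0 1" --pt "-1 -0.6 -0.2 0 1" --pt "-1 -0.6 -0.2 0 1"

```text
clock: 1.5
position: [0.274, 0.483, 0.2847]
ee_rot: [0.12, 0.993, 0.001, 0.001]
ft_force: [-0.0, 0.9, 0.5]
grip_width: 0.997
grasp_force: 0.0
```

>>> carry_out --pt "-1 -1 0 0 1" --pt "-1 -1 0 0 1" --pt "-1 -1 0 0 1" --pt "-1 -1 0 0 1"

```text
clock: 2.0
position: [0.3825, 0.3024, 0.2835]
ee_rot: [0.118, 0.993, 0.0, 0.0]
ft_force: [-0.5, 0.9, -0.2]
grip_width: 0.998
grasp_force: 0.0
```

>>> carry_out --pt "-0.8 -1 0 0 1" --pt "-0.8 -1 0 0 1" --pt "-0.8 -1 0 0 1" --pt "-0.8 -1 0 0 1"

```text
clock: 2.5
position: [0.4644, 0.1276, 0.2836]
ee_rot: [0.12, 0.993, -0.0, 0.0]
ft_force: [-0.4, 0.8, -0.3]
grip_width: 1.001
grasp_force: 0.0
```

>>> carry_out --pt "0 -1 0 0.33 1" --pt "0 -1 0 0.67 1" --pt "0 -1 0 0.67 1" --pt "0 -1 0 0.67 1"

```text
clock: 3.0
position: [0.4281, -0.0149, 0.2836]
ee_rot: [0.289, 0.957, 0.001, 0.0]
ft_force: [-1.3, 0.8, 0.2]
grip_width: 1.0
grasp_force: 0.0
```

```bash
python3 - <<'E'
from h import *
plan((.44,-.2,.25,56))
E
```

```text
now [ 0.4281 -0.0149  0.2836] head 56.43 F [-1.3  0.8  0.2] g 1.0 t 3.0 tilt [0.001 0.001] j7 0.84
   [-0.748 -0.984  0.223] 0.014
```

>>> carry_out --pt "-0.75 -0.98 0.2 0 1" --pt "-0.75 -0.98 0.2 0 1" --pt "-0.75 -0.98 0.2 0 1" --pt "-0.75 -0.98 0.2 0 1" --pt "-0.75 -0.98 0.2 0 1"

```text
clock: 3.62
position: [0.4419, -0.1973, 0.253]
ee_rot: [0.287, 0.958, -0.0, -0.0]
ft_force: [0.5, 0.4, 0.4]
grip_width: 1.001
grasp_force: 0.0
```

```bash
python3 - <<'E'
from h import *
p=camera("wrist"); save(p,"w1.png"); C=cloud(p); print(np.round(-np.array(p["R"]).T@p["t"],3))
P=near(C,(.43,-.217),.04,.03,.05); print("tab",P.mean(0),*rect(P))
M=(C[...,2]>.005)&(C[...,2]<.019)&(np.hypot(C[...,0]-.42,C[...,1]+.277)<.085); print("plate",*rect(C[M]))
P=near(C,(.5,-.26),.07,.065,.15); print("chute",len(P),*(rect(P) if len(P)>5 else ()))
print("pin px",proj(p,[[*disp(-.09,0),.014],[*disp(-.108,0),.075]]))
plan((.4302,-.2175,.035,56))
E
```

```text
[ 0.378 -0.154  0.374]
tab [ 0.4298769  -0.21691436  0.04022951] [ 430.5 -217.7] [ 9.8 35.3] 53.4
plate [ 426.8 -273.8] [113.2 112.7] 54.5
chute 4294 [ 533.  -275.7] [85.9 67.1] 71.0
pin px [[296.27567607 309.06085516]
 [287.55557047 323.63202622]]
now [ 0.4419 -0.197   0.2532] head 56.7 F [0.4 1.2 0.2] g 0.999 t 3.7 tilt [-0.  0.] j7 1.32
   [-0.01  -0.157  1.454] 0.023
```

View pics/w1.png

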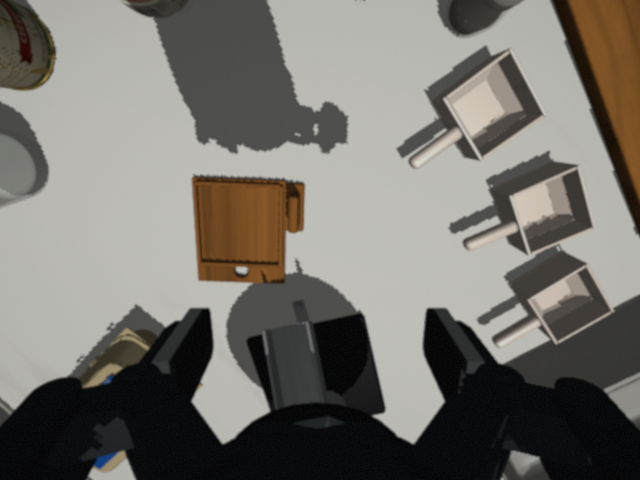

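The wrist view shows the plate with its hole at (241,270), its tab at (296,207) and yaw about -35.5°. The chute is at (290,330). I'll go down onto the tab.

>>> carry_out --pt "-0.01 -0.157 0.4 0.08 0.2" --pt "-0.01 -0.157 0.8 0.08 0" --pt "-0.01 -0.157 1 0.08 0" --pt "-0.01 -0.157 1 0.08 0"

```text
clock: 4.18
position: [0.4286, -0.2176, 0.1017]
ee_rot: [0.307, 0.952, -0.0, -0.002]
ft_force: [-0.6, -0.4, 1.1]
grip_width: 0.506
grasp_force: 0.0
```

```bash
python3 - <<'E'
from h import *
plan((.4304,-.2175,.040,54.5))
E
```

```text
now [ 0.4286 -0.2176  0.1017] head 54.26 F [-0.6 -0.4  1.1] g 0.506 t 4.2 tilt [-0.004  0.001] j7 1.5
   [-0.011  0.009  0.412] -0.008
```

>>> carry_out --pt "0 0 0.2 0 0" --pt "0 0 0.41 0 0" --pt "0 0 0.41 0 0" --pt "0 0 0.41 0 -1" --pt "0 0 0.41 0 -1" --pt "0 0 0.41 0 -1" --pt "0 0 0.41 0 -1" --pt "0 0 0.41 0 -1" --pt "0 0 0.3 0 -1" --pt "0 0 0.23 0 -1" --pt "0 0 0.23 0 -1" --pt "0 0 0.23 0 -1" --force 70

```text
clock: 5.68
position: [0.4291, -0.2195, 0.0687]
ee_rot: [0.308, 0.951, 0.0, -0.0]
ft_force: [-0.5, 0.1, -2.3]
grip_width: 0.096
grasp_force: 68.6
```

```bash
python3 - <<'E'
from h import *
p=camera("wrist"); C=cloud(p); save(p,"w2.png")
p2=camera("top"); C2=cloud(p2)
for c in (C,C2):
    M=(c[...,2]>.022)&(c[...,2]<.05)&(np.hypot(c[...,0]-.42,c[...,1]+.277)<.085); P=c[M]; print(len(P),*rect(P), np.linalg.lstsq(np.c_[P[:,:2],np.ones(len(P))],P[:,2],rcond=None)[0].round(3))
plan()
E
```

```text
26030 [ 423. -274.] [113.9 111.6] 53.4 [-0.019  0.002  0.042]
0 [0. 0.] [0. 0.] 0.0 [0. 0. 0.]
now [ 0.4289 -0.2196  0.0684] head 54.11 F [-0.1 -0.4 -2.9] g 0.098 t 5.8 tilt [-0.001  0.   ] j7 1.55
```

View pics/w2.png

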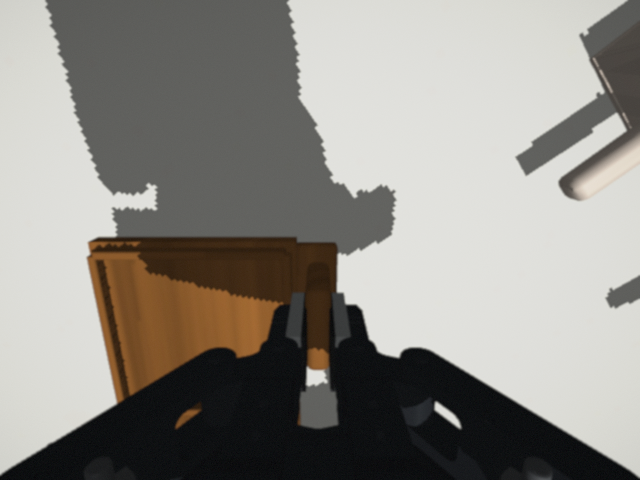

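```bash
python3 - <<'E'
from h import *
print(disp(-.161,.057)); plan((*disp(-.161,.057),.068,70.4))
E
```

```text
[ 0.47744949 -0.20229502]
now [ 0.4289 -0.2196  0.0684] head 54.11 F [-0.1 -0.4 -2.9] g 0.098 t 5.8 tilt [-0.001  0.   ] j7 1.55
   [-0.195  0.283  0.003] -0.543
```

>>> carry_out --pt "-0.05 0.1 0 -0.25 -1" --pt "-0.1 0.2 0 -0.54 -1" --pt "-0.19 0.283 0 -0.54 -1" --pt "-0.195 0.283 0 -0.54 -1" --pt "-0.195 0.283 0 -0.54 -1" --pt "-0.195 0.283 0 -0.54 -1"

```text
clock: 6.52
position: [0.477, -0.2027, 0.0686]
ee_rot: [0.171, 0.985, 0.0, -0.0]
ft_force: [-0.3, -0.3, -2.2]
grip_width: 0.099
grasp_force: 68.7
```

```bash
python3 - <<'E'
from h import *
p=camera("wrist"); C=cloud(p)
p2=camera("top"); c2=cloud(p2); c0=disp(-.142,0)
for c in (C,c2):
    M=(c[...,2]>.027)&(c[...,2]<.05)&(np.hypot(c[...,0]-c0[0],c[...,1]-c0[1])<.1); P=c[M]; print(len(P),*rect(P))
print("want centre",disp(-.133,.0095))
h=disp(-.09,0); print("want hole",proj(p2,[*h,.036]))
save(p2,"t3.png",(340,220,460,320),5); plan((*disp(-.161,.057),.068,70.4))
E
```

```text
25809 [ 485.  -255.8] [113.3 107.6] 70.0
9 [ 522.3 -323.3] [ 2.4 13.5] 1.1
want centre [ 0.48789315 -0.2564354 ]
want hole [393.23505275 239.8453044 ]
now [ 0.4773 -0.2026  0.0687] head 70.27 F [ 0.   0.2 -2.8] g 0.093 t 6.6 tilt [-0.  0.] j7 1.78
   [-0.     0.002  0.005] -0.004
```

View pics/t3.png

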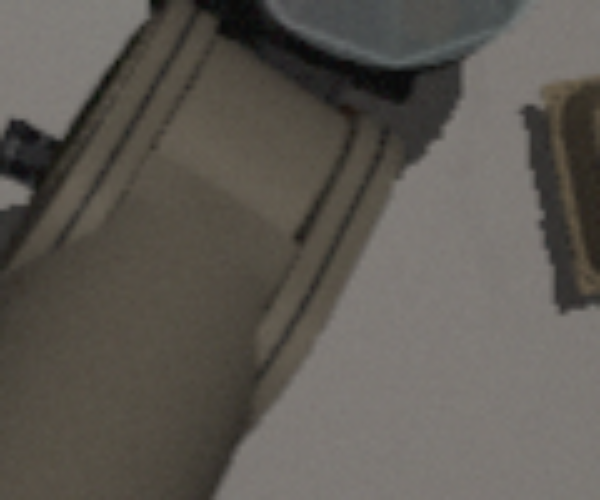

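The arm covers the top view here, so it shows nothing useful. The wrist cloud agrees with the target centre once the hidden 5 mm is allowed for, so I'll lower the plate.

>>> carry_out --pt "0 0 0.06 0 -1" --pt "0 0 0.1 0 -1" --pt "0 0 0.13 0 -1" --pt "0 0 0.16 0 -1" --pt "0 0 0.18 0 -1" --pt "0 0 0.18 0 -1"

```text
clock: 7.38
position: [0.4777, -0.2025, 0.0436]
ee_rot: [0.171, 0.985, 0.001, -0.0]
ft_force: [-14.4, 6.6, 33.3]
grip_width: 0.098
grasp_force: 73.7
```

```bash
python3 - <<'E'
from h import *
p=camera("wrist"); C=cloud(p); c0=disp(-.142,0)
P=near(C,c0,.03,0,.05);print("floor z",np.median(P[:,2])); plan()
E
```

```text
floor z 0.008353563914088013
now [ 0.4777 -0.2024  0.0436] head 70.28 F [-14.4   6.3  32.8] g 0.1 t 7.4 tilt [-0.     0.002] j7 1.81
```

>>> carry_out --pt "0 0 -0.01 0 -1" --pt "0 0 -0.01 0 -0.4" --pt "0 0 -0.01 0 -0.2" --pt "0 0 -0.01 0 -0.2" --pt "0 0 -0.3 0 -0.2" --pt "0 0 -0.8 0 -0.2" --pt "0.3 0 -1 0 0" --pt "0.5 0 -1 0 0" --pt "0.5 0 -1 0 0" --pt "0.5 0 -1 0 0"

```text
clock: 8.68
position: [0.4077, -0.1771, 0.1918]
ee_rot: [0.171, 0.985, 0.0, 0.0]
ft_force: [0.6, -1.3, 0.1]
grip_width: 0.497
grasp_force: 0.0
```

```bash
python3 - <<'E'
from h import *
p=camera("wrist"); C=cloud(p); c0=disp(-.142,0); save(p,"w4.png")
P=near(C,c0,.036,0,.05);print(len(P),np.median(P[:,2]),np.linalg.lstsq(np.c_[P[:,:2]-c0,np.ones(len(P))],P[:,2],rcond=None)[0].round(4))
M=(C[...,2]>.004)&(C[...,2]<.02)&(np.hypot(C[...,0]-c0[0],C[...,1]-c0[1])<.085); print(*rect(C[M]))
P=near(C,disp(-.162,.057),.03,.035,.05); print("tab",*rect(P)," want",disp(-.162,.057),disp(-.133,.0095))
plan()
E
```

```text
2229 0.0082992252749605 [-0.0004 -0.0005  0.0083]
[ 497.5 -259.7] [113.2 131.6] 70.2
tab [ 477.4 -201.6] [ 9.4 35.9] 70.5  want [ 0.47650743 -0.20195957] [ 0.48789315 -0.2564354 ]
now [ 0.4077 -0.1773  0.1917] head 70.31 F [ 0.1 -0.2  0.5] g 0.502 t 8.7 tilt [-0. -0.] j7 1.49
```

View pics/w4.png

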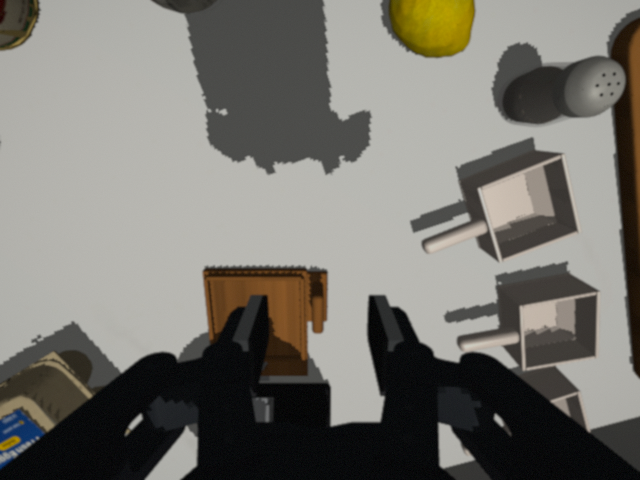

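The plate is flat (floor z 8.3 mm, no slope) and square at 70.2°, so the hole is over the pin. Now I'll measure the dishes while moving the arm out of the way and turning the tool.

>>> carry_out --pt "0.2 0.2 -0.4 -0.33 0" --pt "0.2 0.5 -0.4 -0.66 0" --pt "0.2 0.6 -0.4 -1 0" --pt "0.2 0.6 -0.4 -1 0"

```text
clock: 9.22
position: [0.4099, -0.0817, 0.2515]
ee_rot: [-0.09, 0.996, -0.001, -0.001]
ft_force: [-0.3, -0.5, -0.0]
grip_width: 0.498
grasp_force: 0.0
```

>>> carry_out --pt "0 0 0 -0.33 0" --pt "0 0 0 -0.66 0" --pt "0 0 0 -1 0" --pt "0 0 0 -1 0"

```text
clock: 9.72
position: [0.4092, -0.0834, 0.2514]
ee_rot: [-0.342, 0.94, -0.0, -0.001]
ft_force: [0.3, -0.1, -0.0]
grip_width: 0.502
grasp_force: 0.0
```

>>> carry_out --pt "0 0 0 -0.33 0" --pt "0 0 0 -0.66 0" --pt "0 0 0 -1 0" --pt "0 0 0 -1 0"

```text
clock: 10.22
position: [0.4093, -0.0834, 0.2516]
ee_rot: [-0.573, 0.82, 0.0, -0.0]
ft_force: [-1.1, -0.3, 0.9]
grip_width: 0.501
grasp_force: 0.0
```

```bash
cat >> h.py <<'E'
def dishes(p,z0=.028,z1=.046,off=0):
    C=cloud(p); M=((C[...,2]>z0+off)&(C[...,2]<z1+off)).astype(np.uint8)
    n,L,S,_=cv2.connectedComponentsWithStats(M,connectivity=8)
    for i in range(1,n):
        if S[i,4]<60: continue
        P=C[L==i]; (c,s,a)=cv2.minAreaRect(P[:,:2].astype(np.float32)*1000)
        if not(95<max(s)<130 and 50<min(s)<80): continue
        if s[0]<s[1]: a+=90           # long-axis heading
        c=np.array(c); d=np.array([np.cos(np.radians(a)),np.sin(np.radians(a))])
        w=np.abs((P[:,:2]*1000-c)@[-d[1],d[0]]); t=(P[:,:2]*1000-c)@d
        if np.mean(t)<0: d=-d          # body side (+x of dish): more points
        o=c+d*(max(s)/2-33); print("dish origin",o.round(1),"heading",np.degrees(np.arctan2(d[1],d[0])).round(1),"size",np.round(s,1),"grip68",(o-68*d).round(1))
E
python3 - <<'E'
from h import *
for n in("top","scene"):
    dishes(camera(n))
plan()
E
```

```text
dish origin [663.7 -35.8] heading 93.6 size [ 66.5 114.9] grip68 [ 668.  -103.6]
dish origin [562.3 -13.1] heading 81.8 size [116.5  66.3] grip68 [552.6 -80.4]
dish origin [ 471.1 -457.6] heading 100.6 size [ 62.7 115.8] grip68 [ 483.6 -524.4]
dish origin [663.8 -33. ] heading 94.1 size [ 68.4 116.8] grip68 [ 668.6 -100.8]
dish origin [562.4 -10.7] heading 82.9 size [116.5  68.5] grip68 [554.  -78.2]
dish origin [447.1 -16.4] heading 93.5 size [ 67.1 117.6] grip68 [451.3 -84.3]
now [ 0.4093 -0.0825  0.2516] head 160.0 F [ 0.3  0.6 -0.2] g 0.496 t 10.3 tilt [-0.     0.001] j7 2.58
```

>>> carry_out --pt "0 0 0 0.35 0" --pt "0 0 0 0.7 0" --pt "0 0 0 1 0"

```text
clock: 10.7
position: [0.4093, -0.0827, 0.2517]
ee_rot: [-0.339, 0.941, -0.0, -0.0]
ft_force: [0.7, -0.2, 0.0]
grip_width: 0.5
grasp_force: 0.0
```

>>> carry_out --pt "0 0 0 0.35 0" --pt "0 0 0 0.7 0" --pt "0 0 0 1 0"

```text
clock: 11.08
position: [0.4093, -0.0828, 0.2515]
ee_rot: [-0.083, 0.997, -0.0, -0.0]
ft_force: [0.0, 0.6, -0.4]
grip_width: 0.502
grasp_force: 0.0
```

>>> carry_out --pt "0 0 0 0.35 0" --pt "0 0 0 0.7 0" --pt "0 0 0 1 0"

```text
clock: 11.45
position: [0.4093, -0.0828, 0.2514]
ee_rot: [0.177, 0.984, -0.0, -0.0]
ft_force: [-1.7, -0.3, -0.3]
grip_width: 0.498
grasp_force: 0.0
```

>>> carry_out --pt "0 0 0 0.35 0" --pt "0 0 0 0.7 0" --pt "0 0 0 1 0"

```text
clock: 11.82
position: [0.4093, -0.0828, 0.2513]
ee_rot: [0.426, 0.905, -0.0, -0.0]
ft_force: [0.2, -0.6, 1.3]
grip_width: 0.498
grasp_force: 0.0
```

>>> carry_out --pt "0 0 0 0.35 0" --pt "0 0 0 0.7 0" --pt "0 0 0 1 0" --pt "0 0 0 1 0"

```text
clock: 12.32
position: [0.4092, -0.0828, 0.2513]
ee_rot: [0.642, 0.766, -0.001, -0.0]
ft_force: [-0.1, -0.1, 0.0]
grip_width: 0.5
grasp_force: 0.0
```

```bash
python3 - <<'E'
from h import *
dishes(camera("scene")); p=camera("wrist"); dishes(p)
plan((.4513,-.0843,.1,3.5))
E
```

```text
dish origin [663.7 -32.5] heading 93.9 size [ 68.  118.2] grip68 [ 668.3 -100.3]
dish origin [562.6 -10.6] heading 83.5 size [116.9  69. ] grip68 [554.9 -78.1]
dish origin [447.6 -16. ] heading 93.6 size [ 67.1 116.9] grip68 [451.9 -83.9]
dish origin [448.  -17.9] heading 93.6 size [ 66.3 116.5] grip68 [452.2 -85.7]
dish origin [562.6 -12.1] heading 82.0 size [116.7  67. ] grip68 [553.2 -79.5]
dish origin [664.1 -34.6] heading 93.6 size [ 68.3 116.7] grip68 [ 668.3 -102.4]
now [ 0.4092 -0.0827  0.2515] head 10.32 F [ 0.3 -0.2  0.7] g 0.5 t 12.4 tilt [-0.001 -0.   ] j7 0.16
   [-0.06   0.275  1.009] 0.227
```

>>> carry_out --pt "-0.04 0.28 0.3 0.23 0" --pt "-0.04 0.283 0.7 0.23 0" --pt "-0.04 0.283 1 0.23 0" --pt "-0.04 0.283 1 0.23 0" --pt "-0.04 0.283 1 0.23 0"

```text
clock: 13.05
position: [0.4531, -0.0808, 0.1034]
ee_rot: [0.686, 0.728, 0.001, 0.001]
ft_force: [0.9, -0.2, 0.0]
grip_width: 0.499
grasp_force: 0.0
```

```bash
python3 - <<'E'
from h import *
plan((.4522,-.0857,.034,3.6))
E
```

```text
now [ 0.4531 -0.0808  0.1034] head 3.43 F [ 0.9 -0.2  0. ] g 0.499 t 13.1 tilt [0.002 0.   ] j7 0.23
   [-0.032 -0.009  0.462] -0.006
```

>>> carry_out --pt "-0.032 -0.01 0.25 0 0" --pt "-0.032 -0.01 0.462 0 0" --pt "-0.032 -0.01 0.462 0 0" --pt "-0.032 -0.01 0.462 0 -1" --pt "-0.032 -0.01 0.462 0 -1" --pt "-0.032 -0.01 0.462 0 -1" --pt "-0.032 -0.01 0.462 0 -1" --pt "-0.032 -0.01 0.462 0 -1" --pt "-0.032 -0.01 0.4 0 -1" --pt "-0.032 -0.01 0.2 0 -1" --pt "-0.032 -0.01 -0.03 0 -1" --pt "-0.032 -0.01 -0.03 0 -1" --pt "-0.032 -0.01 -0.03 0 -1" --force 80

```text
clock: 14.68
position: [0.4506, -0.0853, 0.1062]
ee_rot: [0.686, 0.728, 0.0, -0.0]
ft_force: [0.2, 0.8, -3.1]
grip_width: 0.125
grasp_force: 78.2
```

```bash
cat >> h.py <<'E'
def held():
    "held dish seen by wrist: rim plane points"
    o=manip.get_obs(); z=o["position"][2]; p=camera("wrist"); dishes(p,.028,.05,z-.036); return p
E
python3 - <<'E'
from h import *
held(); print(disp(-.175,-.068),disp(-.143,-.068))
plan((*disp(-.175,-.068),.106,-19.6))
E
```

```text
dish origin [446.9 -17.3] heading 93.7 size [ 66.7 116.3] grip68 [451.3 -85.1]
[ 0.42232924 -0.31535588] [ 0.45247508 -0.32609033]
now [ 0.4503 -0.0854  0.1057] head 3.42 F [ 0.2 -1.1 -1.2] g 0.127 t 14.7 tilt [-0.001  0.   ] j7 0.24
   [-1.519 -0.278 -0.002] 0.767
```

>>> carry_out --pt "-0.4 -0.14 0 0.2 -1" --pt "-0.8 -0.25 0 0.4 -1" --pt "-1 -0.278 0 0.77 -1" --pt "-1 -0.278 0 0.77 -1" --pt "-1 -0.278 0 0.77 -1"

```text
clock: 15.35
position: [0.4178, -0.2369, 0.1055]
ee_rot: [0.817, 0.577, -0.001, -0.001]
ft_force: [0.9, 1.3, -2.1]
grip_width: 0.121
grasp_force: 78.2
```

```bash
python3 - <<'E'
from h import *
plan((*disp(-.175,-.068),.106,-19.6),(*disp(-.175,-.068),.058,-19.6))
E
```

```text
now [ 0.4178 -0.2369  0.1055] head -19.57 F [ 0.9  1.3 -2.1] g 0.121 t 15.3 tilt [-0.002  0.   ] j7 0.26
   [-0.482  0.203 -0.004] 0.001
   [-0.482  0.204  0.316] 0.001
```

>>> carry_out --pt "-0.4 0.203 0 0 -1" --pt "-0.482 0.203 0 0 -1" --pt "-0.482 0.203 0.15 0 -1" --pt "-0.482 0.203 0.316 0 -1" --pt "-0.482 0.203 0.316 0 -1" --pt "-0.482 0.3 0.316 0 -1" --pt "-0.482 0.41 0.316 0 -1" --pt "-0.482 0.41 0.316 0 -1" --pt "-0.482 0.41 0.316 0 -1"

```text
clock: 16.48
position: [0.4518, -0.3266, 0.0593]
ee_rot: [0.818, 0.576, 0.0, 0.0]
ft_force: [-0.1, 0.5, -2.5]
grip_width: 0.12
grasp_force: 78.5
```

```bash
python3 - <<'E'
from h import *
held();print(disp(-.142,0)*1000)
plan((*disp(-.143,-.068),.042,-19.6))
E
```

```text
dish origin [ 475.  -262.3] heading 70.5 size [116.1  66.7] grip68 [ 452.2 -326.4]
[ 476.2278417 -262.3658771]
now [ 0.4516 -0.3265  0.0592] head -19.69 F [-0.4  0.4 -2.1] g 0.128 t 16.5 tilt [0. 0.] j7 0.54
   [0.004 0.005 0.115] -0.003
```

>>> carry_out --pt "0 0 0.06 0 -1" --pt "0 0 0.11 0 -1" --pt "0 0 0.115 0 -1" --pt "0 0 0.115 0 -0.7" --pt "0 0 0.115 0 -0.5" --pt "0 0 0.115 0 -0.4" --pt "-0.02 0 0 0 -0.4" --pt "-0.1 0 -0.4 0 -0.4" --pt "-0.3 0 -0.8 0 -0.4" --pt "-0.5 0 -1 0 -0.4" --pt "-0.5 0 -1 0 -0.4"

```text
clock: 17.9
position: [0.4253, -0.4009, 0.2129]
ee_rot: [0.819, 0.574, 0.001, 0.003]
ft_force: [-0.1, -0.1, 0.1]
grip_width: 0.298
grasp_force: 0.0
```

```bash
python3 - <<'E'
from h import *
p=camera("wrist"); dishes(p,.036,.055); C=cloud(p); save(p,"w5.png"); print("c",disp(-.142,0)*1000)
P=near(C,disp(-.142,0),.022,0,.03); print("inside z",np.median(P[:,2]))
plan((*A,.29,70.4))
E
```

```text
dish origin [ 456.9 -309.6] heading -110.2 size [97.8 66.3] grip68 [ 480.4 -245.8]
c [ 476.2278417 -262.3658771]
inside z 0.011340875260213606
now [ 0.4259 -0.3987  0.2107] head -19.84 F [ 0.6 -0.1 -1.2] g 0.302 t 17.9 tilt [ 0.002 -0.001] j7 0.57
   [ 0.972  0.955 -0.527] 2.992
```

View pics/w5.png

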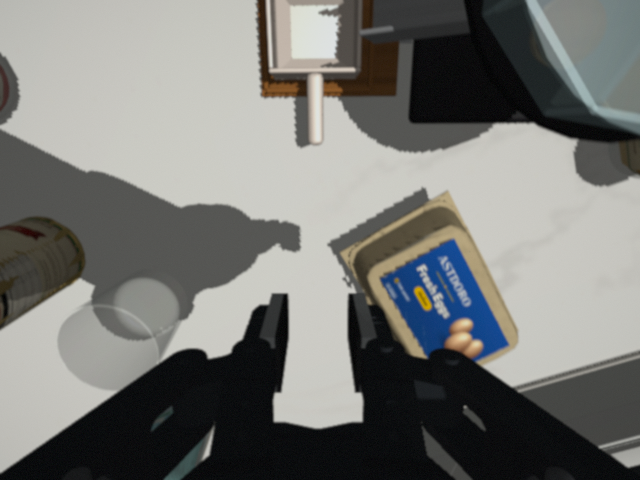

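The dish sits flat in the recess: its inside floor is at z 11.3 mm and its handle points down at (316,110). Now the knob.

>>> carry_out --pt "0 0 -0.4 -0.3 -0.2" --pt "0 0 -0.53 -0.6 -0.2" --pt "0.4 0.4 -0.53 -1 -0.2" --pt "0.8 0.8 -0.53 -1 -0.2" --pt "0.97 0.955 -0.53 -1 -0.2" --pt "0.97 0.955 -0.53 -1 -0.2"

```text
clock: 18.7
position: [0.6141, -0.3031, 0.2859]
ee_rot: [0.638, 0.77, 0.0, -0.002]
ft_force: [0.1, 0.3, -0.4]
grip_width: 0.399
grasp_force: 0.0
```

>>> carry_out --pt "0 0 0 -0.35 -0.2" --pt "0 0 0 -0.7 -0.2" --pt "0 0 0 -1 -0.2" --pt "0 0 0 -1 -0.2"

```text
clock: 19.2
position: [0.6099, -0.3081, 0.2878]
ee_rot: [0.421, 0.907, 0.0, -0.001]
ft_force: [0.5, 0.2, 0.0]
grip_width: 0.399
grasp_force: 0.0
```

>>> carry_out --pt "0 0 0 -0.35 -0.2" --pt "0 0 0 -0.7 -0.2" --pt "0 0 0 -1 -0.2" --pt "0 0 0 -1 -0.2" --pt "0 0 0 -1 -0.2"

```text
clock: 19.82
position: [0.6102, -0.3083, 0.2882]
ee_rot: [0.174, 0.985, 0.0, -0.0]
ft_force: [-0.0, -0.4, 0.4]
grip_width: 0.402
grasp_force: 0.0
```

```bash
python3 - <<'E'
from h import *
p=camera("scene");P=near(cloud(p),A,.04,.225,.245); print(len(P),*(rect(P) if len(P)>5 else ()))
p=camera("wrist");P=near(cloud(p),A,.04,.23,.245); print(len(P),*(rect(P) if len(P)>5 else ()))
plan((*A,.226,70.4))
E
```

```text
195 [ 609.4 -307.2] [15.3 56.3] 70.2
2740 [ 610.7 -309.5] [13.9 55.9] 70.5
now [ 0.6103 -0.3084  0.2882] head 70.12 F [ 0.1 -1.2 -0.3] g 0.401 t 19.9 tilt [-0.  0.] j7 1.78
   [-0.002 -0.011  0.415] -0.009
```

>>> carry_out --pt "0 -0.01 0.2 0 -0.2" --pt "0 -0.01 0.415 0 -0.2" --pt "0 -0.01 0.415 0 -0.2" --pt "0 -0.01 0.415 0 -1" --pt "0 -0.01 0.415 0 -1" --pt "0 -0.01 0.415 0 -1" --pt "0 -0.01 0.415 0 -1" --force 50

```text
clock: 20.8
position: [0.6101, -0.3098, 0.2271]
ee_rot: [0.171, 0.985, 0.0, 0.001]
ft_force: [-1.2, 2.2, 5.8]
grip_width: 0.153
grasp_force: 50.5
```

>>> carry_out --pt "0 0 0 0.25 -1" --pt "0 0 0 0.5 -1" --pt "0 0 0 0.75 -1" --pt "0 0 0 1 -1"

```text
clock: 21.3
position: [0.6103, -0.3095, 0.2271]
ee_rot: [0.422, 0.907, 0.0, 0.001]
ft_force: [-1.1, 3.2, 5.7]
grip_width: 0.158
grasp_force: 50.6
```

>>> carry_out --pt "0 0 0 0.2 -1" --pt "0 0 0 0.333 -1" --pt "0 0 0 0.333 -1" --pt "0 0 0 0.333 -1" --pt "0 0 0 0.333 -1" --pt "0 0 0 0.333 -1" --pt "0 0 0 0.333 -1" --pt "0 0 0 0.333 -1" --pt "0 0 0 0.333 -1" --pt "0 0 0 0.333 -1"

```text
clock: 22.55
position: [0.6104, -0.3095, 0.2272]
ee_rot: [0.497, 0.868, 0.001, 0.001]
ft_force: [-0.1, 3.6, 5.3]
grip_width: 0.156
grasp_force: 50.6
```

```bash
python3 - <<'E'
from h import *
p=camera("scene"); print([(np.round(b["position"],3).tolist(),round(b["conf"],2)) for b in boxes_of("nut_1_mid",p)[:8]])
P=near(cloud(p),disp(-.142,0),.027,0.0,.055); print("z hist",np.histogram(P[:,2],bins=[0,.009,.014,.02,.03,.04,.055]))
plan()
E
```

```text
[([0.598, -0.288, 0.192], 0.6), ([0.467, -0.246, 0.029], 0.44)]
z hist (array([ 4, 51, 69, 42, 60,  2]), array([0.   , 0.009, 0.014, 0.02 , 0.03 , 0.04 , 0.055]))
now [ 0.6104 -0.3094  0.2271] head 30.35 F [-0.7  3.1  6. ] g 0.153 t 22.6 tilt [0.001 0.   ] j7 1.15
```

One nut is in the dish at (0.467, -0.246). Now the second click.

>>> carry_out --pt "0 0 0 0.25 -1" --pt "0 0 0 0.5 -1" --pt "0 0 0 0.75 -1" --pt "0 0 0 1 -1"

```text
clock: 23.15
position: [0.6107, -0.3093, 0.2271]
ee_rot: [0.706, 0.708, 0.001, 0.001]
ft_force: [0.8, 3.5, 4.5]
grip_width: 0.155
grasp_force: 50.5
```

>>> carry_out --pt "0 0 0 0.2 -1" --pt "0 0 0 0.333 -1" --pt "0 0 0 0.333 -1" --pt "0 0 0 0.333 -0.2" --pt "0 0 0 0.333 -0.2" --pt "0 0 -0.2 0.333 -0.2" --pt "0 0 -0.4 0.333 -0.2" --pt "0 0 -0.4 0.333 -0.2" --pt "0 0 -0.4 0.333 -0.2"

```text
clock: 24.28
position: [0.6096, -0.3099, 0.2853]
ee_rot: [0.764, 0.645, -0.0, -0.0]
ft_force: [-0.0, -0.1, -0.5]
grip_width: 0.402
grasp_force: 0.0
```

```bash
python3 - <<'E'
from h import *
p=camera("scene"); print([(np.round(b["position"],3).tolist(),round(b["conf"],2)) for b in boxes_of("nut_1_mid",p)[:8]])
P=near(cloud(p),A,.04,.225,.245); print(len(P),*(rect(P) if len(P)>5 else ()))
c=proj(p,[*disp(-.142,0),.03]).astype(int); save(p,"s6.png",(c[0]-60,c[1]-45,c[0]+60,c[1]+45),5)
p=camera("wrist");P=near(cloud(p),A,.04,.23,.245); print(len(P),*(rect(P) if len(P)>5 else ()))
plan((.44,-.42,.29,-19.6),(*disp(-.142,-.068),.29,-19.6))
E
```

```text
[([0.483, -0.255, 0.028], 0.51)]
186 [ 610.5 -306.8] [53.5 15.9] 80.9
2839 [ 611.3 -308.8] [55.8 14. ] 80.6
now [ 0.6096 -0.3096  0.285 ] head -9.68 F [-0.  -0.4 -0.9] g 0.401 t 24.4 tilt [-0.001  0.001] j7 0.49
   [-0.915 -0.991 -0.032] 0.331
   [-0.285 -1.007 -0.032] 0.331
```

View pics/s6.png

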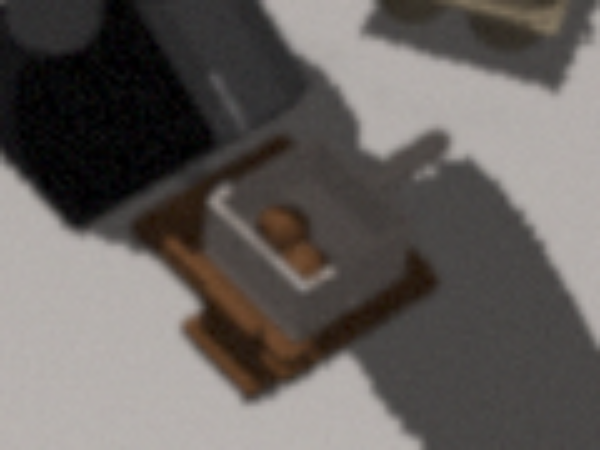

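The dish holds two nuts (285,225 and 305,258 in the crop), and the knob reads 80°. I'll fetch the dish.

>>> carry_out --pt "-0.15 -0.4 -0.03 0.2 -0.2" --pt "-0.285 -0.8 -0.03 0.33 -0.2" --pt "-0.285 -1 -0.03 0.33 -0.2" --pt "-0.285 -1 0.3 0.33 -0.2" --pt "-0.285 -1 0.7 0.33 -0.2" --pt "-0.285 -1 1 0.33 -0.2" --pt "-0.285 -1 1 0.33 -0.2" --pt "-0.285 -1 1 0.33 -0.2"

```text
clock: 25.42
position: [0.4553, -0.3275, 0.1377]
ee_rot: [0.817, 0.576, 0.0, 0.001]
ft_force: [0.2, -0.1, 0.8]
grip_width: 0.4
grasp_force: 0.0
```

```bash
python3 - <<'E'
from h import *
p=camera("wrist"); dishes(p,.038,.054)
plan((*disp(-.143,-.068),.043,-19.6))
E
```

```text
dish origin [ 474.2 -262. ] heading 70.5 size [115.7  66.2] grip68 [ 451.5 -326.1]
now [ 0.4556 -0.3276  0.1381] head -19.58 F [-1.1 -0.6  0.7] g 0.399 t 25.5 tilt [ 0.002 -0.001] j7 0.49
   [ 0.003 -0.025  0.634] 0.001
```

>>> carry_out --pt "0 -0.03 0.35 0 -0.2" --pt "0 -0.03 0.634 0 -0.2" --pt "0 -0.03 0.634 0 -0.2" --pt "0 -0.03 0.634 0 -1" --pt "0 -0.03 0.634 0 -1" --pt "0 -0.03 0.634 0 -1" --pt "0 -0.03 0.634 0 -1" --pt "0 -0.03 0.634 0 -1" --pt "0 -0.03 0.58 0 -1" --pt "0 -0.03 0.52 0 -1" --pt "0 -0.03 0.52 0 -1" --pt "0 -0.14 0.52 0 -1" --pt "0 -0.26 0.52 0 -1" --pt "0 -0.26 0.5 0 -1" --pt "0 -0.26 0.4 0 -1" --pt "0 -0.26 0.25 0 -1" --pt "0 -0.26 0.1 0 -1" --pt "0 -0.26 0.1 0 -1" --force 80

```text
clock: 27.72
position: [0.4197, -0.3146, 0.1233]
ee_rot: [0.817, 0.577, 0.001, 0.002]
ft_force: [0.6, 0.7, -2.3]
grip_width: 0.121
grasp_force: 78.2
```

```bash
python3 - <<'E'
from h import *
p=held(); print([(np.round(b["position"],3).tolist(),round(b["conf"],2)) for b in boxes_of("nut_1_mid",p)[:8]])
C=cloud(p); c0=disp(-.142,0); P=near(C,c0,.03,0,.03); print("plate z",np.median(P[:,2]) if len(P) else None)
p2=camera("top"); c=cloud(p2); P=c[(c[...,2]>.016)&(c[...,2]<.028)&(c[...,1]>.05)&(c[...,1]<.33)&(c[...,0]>.3)&(c[...,0]<.72)]; print("board",*rect(P))
plan((.62,.12,.13,0))
E
```

```text
dish origin [ 442.6 -250. ] heading 70.8 size [116.4  66.6] grip68 [ 420.2 -314.2]
[([0.446, -0.259, 0.109], 0.55)]
plate z None
board [514.8 187.4] [231.2 340.4] 88.4
now [ 0.4181 -0.3135  0.1208] head -19.55 F [-0.4 -0.2 -2.2] g 0.123 t 27.9 tilt [-0.  0.] j7 0.48
   [ 3.174  0.301 -0.061] -0.652
```

>>> carry_out --pt "0.1 0 0 0 -1" --pt "0.3 0 0 0 -1" --pt "0.5 0 0 0 -1" --pt "0.75 0 0 0 -1" --pt "1 0 0 0 -1"

```text
clock: 28.5
position: [0.4685, -0.1702, 0.1207]
ee_rot: [0.817, 0.577, -0.0, -0.0]
ft_force: [-0.2, 0.1, -1.3]
grip_width: 0.123
grasp_force: 78.2
```

>>> carry_out --pt "0.3 0.05 0 -0.1 -1" --pt "0.6 0.1 0 -0.2 -1" --pt "0.8 0.15 0 -0.4 -1" --pt "1 0.2 0 -0.65 -1" --pt "1 0.2 0 -0.65 -1"

```text
clock: 29.12
position: [0.5473, -0.0375, 0.1203]
ee_rot: [0.705, 0.709, -0.0, -0.001]
ft_force: [-0.4, -1.0, -1.4]
grip_width: 0.118
grasp_force: 78.2
```

```bash
python3 - <<'E'
from h import *
plan((.625,.132,.12,0))
E
```

```text
now [ 0.5473 -0.0375  0.1203] head 0.26 F [-0.4 -1.  -1.4] g 0.118 t 29.1 tilt [-0.001  0.   ] j7 0.22
   [1.127 0.523 0.002] 0.009
```

>>> carry_out --pt "0.25 0.15 0 0 -1" --pt "0.5 0.3 0 0 -1" --pt "0.75 0.42 0 0 -1" --pt "1 0.52 0 0 -1" --pt "1 0.52 0.1 0 -1" --pt "1 0.52 0.25 0 -1" --pt "1 0.52 0.36 0 -1" --pt "1 0.52 0.4 0 -1" --pt "1 0.52 0.41 0 -1" --pt "1 0.52 0.41 0 -1"

```text
clock: 30.38
position: [0.6254, 0.1087, 0.0602]
ee_rot: [0.708, 0.707, 0.0, 0.0]
ft_force: [0.4, -0.4, -1.8]
grip_width: 0.122
grasp_force: 78.3
```

```bash
python3 - <<'E'
from h import *
held(); plan()
E
```

```text
dish origin [625.6 176.9] heading 89.9 size [116.5  66.4] grip68 [625.5 108.9]
now [0.6254 0.1087 0.0603] head -0.09 F [-0.4  0.1 -1.6] g 0.124 t 30.4 tilt [0.001 0.   ] j7 0.05
```

>>> carry_out --pt "0 0 0.012 0 -1" --pt "0 0 0.023 0 -1" --pt "0 0 0.023 0 -1" --pt "0 0 0.023 0 -0.7" --pt "0 0 0.023 0 -0.5" --pt "0 0 0.023 0 -0.2" --pt "0 0 0.023 0 -0.2" --pt "0 0 -0.2 0 -0.2" --pt "0 0 -0.55 0 -0.2" --pt "0 0 -0.8 0 -0.2" --pt "-0.4 -0.1 -1 0 -0.2" --pt "-0.8 -0.3 -1 0 -0.2" --pt "-1 -0.45 -1 0 -0.2" --pt "-1 -0.45 -1 0 -0.2"

```text
clock: 32.17
position: [0.5557, -0.0452, 0.2102]
ee_rot: [0.71, 0.704, 0.0, -0.0]
ft_force: [-0.0, 0.4, -0.0]
grip_width: 0.401
grasp_force: 0.0
```

```bash
python3 - <<'E'
from h import *
p=camera("wrist"); save(p,"w7.png"); dishes(p); dishes(p,off=.022); print([(np.round(b["position"],3).tolist(),round(b["conf"],2)) for b in boxes_of("nut_1_mid",p)[:8]])
plan((.5532,-.0795,.12,-8))
E
```

```text
dish origin [563.  -12.1] heading 82.3 size [116.3  66.1] grip68 [553.8 -79.5]
dish origin [709.9 -58.2] heading 105.9 size [ 66.7 116.7] grip68 [ 728.5 -123.6]
[]
now [ 0.5574 -0.0409  0.2099] head -0.1 F [0.5 0.7 0.1] g 0.398 t 32.3 tilt [0.001 0.001] j7 0.16
   [-0.258 -0.028  0.599] 0.263
```

View pics/w7.png

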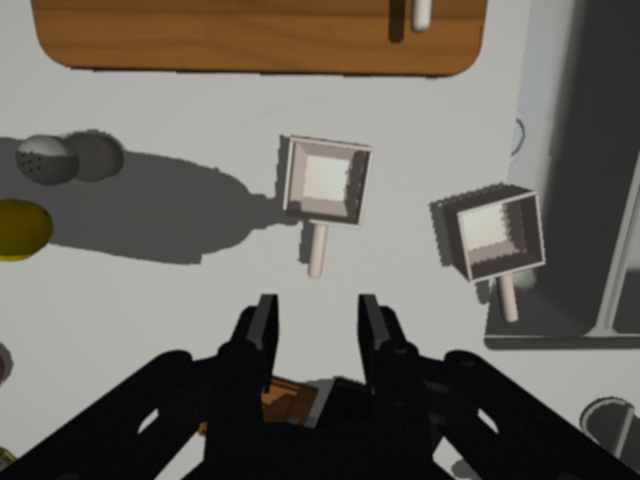

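The view shows the placed dish's handle on the board at (420,10), the middle dish at (328,180), and the far dish shifted to (500,230) beside the sink. I'll recheck the shifted one.

```bash
python3 - <<'E'
from h import *
for n in("scene","top"):
    p=camera(n); C=cloud(p); print(n); dishes(p); dishes(p,off=.022)
    P=near(C,(.7,-.05),.1,.02,.08); print(len(P),np.percentile(P[:,2],[5,50,95]).round(3),*rect(P))
    if n=="scene": save(p,"s8.png",(150,180,370,345),3)
    print([(np.round(b["position"],3).tolist(),round(b["conf"],2)) for b in boxes_of("dish_a",p)[:8]],[(np.round(b["position"],3).tolist(),round(b["conf"],2)) for b in boxes_of("nut_1_mid",p)[:8]])
E
```

```text
scene
dish origin [708.5 -56.4] heading 104.4 size [ 68.8 118.5] grip68 [ 725.4 -122.2]
dish origin [562.2 -10.8] heading 82.5 size [116.2  67.7] grip68 [553.4 -78.2]
dish origin [624.6 177.4] heading 90.0 size [ 68.3 116.4] grip68 [624.6 109.4]
605 [0.022 0.034 0.041] [715.4 -81.8] [ 69.  118.5] 15.0
[([0.628, 0.17, 0.043], 0.97), ([0.714, -0.065, 0.02], 0.88), ([0.557, -0.018, 0.018], 0.75)] [([0.631, 0.169, 0.045], 0.63)]
top
dish origin [ 720.9 -107.4] heading -92.1 size [120.5  53.2] grip68 [723.3 -39.5]
dish origin [624.2 175.4] heading 91.5 size [ 66.2 116.8] grip68 [626.  107.4]
234 [0.026 0.037 0.042] [721.9 -80.2] [120.5  53.2] 87.9
[([0.721, -0.067, 0.013], 0.93), ([0.628, 0.172, 0.036], 0.77)] [([0.721, -0.069, 0.012], 0.46), ([0.631, 0.158, 0.046], 0.39)]
```

View pics/s8.png

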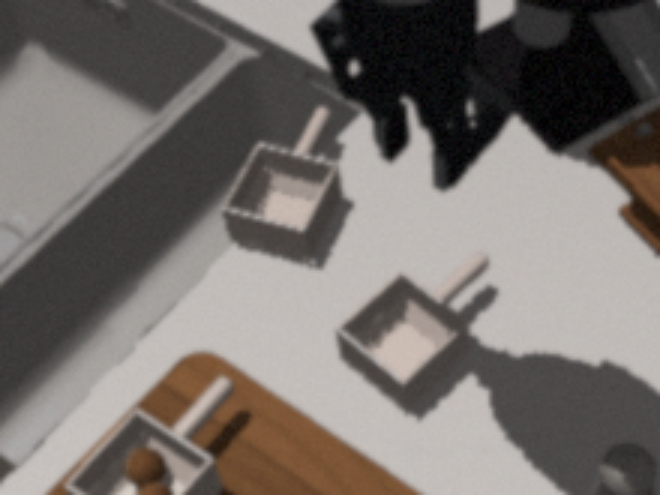

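The knocked dish is standing level on the counter at the sink's edge (285,195 in the crop). I'll take it next.

```bash
python3 - <<'E'
from h import *
plan((.727,-.125,.15,15))
E
```

```text
now [ 0.5576 -0.0405  0.2094] head -0.01 F [ 1.1  0.1 -0.1] g 0.403 t 32.6 tilt [-0. -0.] j7 0.16
   [-0.563  1.13   0.396] -0.5
```

>>> carry_out --pt "-0.25 0.4 0 -0.3 0" --pt "-0.5 0.8 0 -0.5 0" --pt "-0.56 1 0.2 -0.5 0" --pt "-0.56 1 0.35 -0.5 0" --pt "-0.56 1 0.35 -0.5 0"

```text
clock: 33.2
position: [0.7064, -0.125, 0.1543]
ee_rot: [0.609, 0.793, -0.001, -0.002]
ft_force: [-0.2, 0.4, 0.8]
grip_width: 0.501
grasp_force: 0.0
```

```bash
python3 - <<'E'
from h import *
dishes(camera("wrist")); plan((.727,-.1235,.035,15))
E
```

```text
dish origin [710.3 -58.7] heading 105.9 size [ 66.3 115.9] grip68 [ 728.9 -124.1]
now [ 0.707  -0.1249  0.1565] head 14.95 F [ 0.8 -0.3  0.7] g 0.503 t 33.2 tilt [-0.002  0.   ] j7 0.64
   [-0.026  0.133  0.81 ] -0.002
```

>>> carry_out --pt "-0.02 0.145 0.3 -0.025 0" --pt "-0.02 0.145 0.65 -0.025 0" --pt "-0.02 0.145 0.81 -0.025 0" --pt "-0.02 0.145 0.81 -0.025 0" --pt "-0.02 0.145 0.81 -0.025 -1" --pt "-0.02 0.145 0.81 -0.025 -1" --pt "-0.02 0.145 0.81 -0.025 -1" --pt "-0.02 0.145 0.81 -0.025 -1" --pt "-0.02 0.145 0.81 -0.025 -1" --pt "-0.02 0.145 0.7 -0.025 -1" --pt "-0.02 0.145 0.5 -0.025 -1" --pt "-0.02 0.145 0.3 -0.025 -1" --pt "-0.02 0.145 0.3 -0.025 -1" --pt "-0.02 0.145 0.3 -0.025 -1"

```text
clock: 35.0
position: [0.7287, -0.1225, 0.112]
ee_rot: [0.604, 0.797, 0.0, -0.0]
ft_force: [-0.5, -0.3, -1.1]
grip_width: 0.121
grasp_force: 78.1
```

```bash
python3 - <<'E'
from h import *
held(); plan((.56,-.06,.111,-10),(*disp(-.175,-.068),.111,-19.6))
E
```

```text
dish origin [710.5 -57.5] heading 106.2 size [ 66.5 116.2] grip68 [ 729.5 -122.8]
now [ 0.7285 -0.1224  0.1113] head 15.67 F [ 0.   1.1 -2.1] g 0.121 t 35.0 tilt [-0.001  0.   ] j7 0.65
   [ 0.704 -0.969  0.004] 0.856
   [-0.687 -2.313  0.004] 1.176
```

>>> carry_out --pt "0.2 -0.35 0 0.2 -1" --pt "0.45 -0.7 0 0.5 -1" --pt "0.7 -0.97 0 0.86 -1" --pt "0.7 -0.97 0 0.86 -1"

```text
clock: 35.55
position: [0.5559, -0.0574, 0.11]
ee_rot: [0.767, 0.642, -0.001, -0.003]
ft_force: [1.2, 0.0, -1.0]
grip_width: 0.121
grasp_force: 78.3
```

```bash
python3 - <<'E'
from h import *
plan((.43,-.17,.111,-19.6),(*disp(-.175,-.068),.111,-19.6))
E
```

```text
now [ 0.5559 -0.0574  0.11  ] head -10.12 F [ 1.2  0.  -1. ] g 0.121 t 35.5 tilt [-0.006  0.003] j7 0.15
   [-0.886 -0.695 -0.004] 0.316
   [-1.849 -0.575 -0.007] 0.316
```

>>> carry_out --pt "-0.3 -0.3 0 0.1 -1" --pt "-0.6 -0.6 0 0.3 -1" --pt "-0.886 -0.695 0 0.316 -1" --pt "-0.886 -0.695 0 0.316 -1"

```text
clock: 36.05
position: [0.4329, -0.1764, 0.1123]
ee_rot: [0.819, 0.574, 0.0, 0.0]
ft_force: [0.7, -0.3, -1.4]
grip_width: 0.121
grasp_force: 78.6
```

```bash
python3 - <<'E'
from h import *
plan((*disp(-.175,-.068),.111,-19.6),(*disp(-.175,-.068),.060,-19.6))
E
```

```text
now [ 0.4329 -0.1764  0.1123] head -19.89 F [ 0.7 -0.3 -1.4] g 0.121 t 36.0 tilt [0. 0.] j7 0.14
   [-0.895  0.249  0.008] -0.01
   [-0.895  0.249  0.348] -0.01
```

>>> carry_out --pt "-0.35 0.1 0 0 -1" --pt "-0.7 0.2 0 0 -1" --pt "-0.895 0.25 0 0 -1" --pt "-0.895 0.25 0 0 -1" --pt "-0.895 0.25 0.15 0 -1" --pt "-0.895 0.25 0.345 0 -1" --pt "-0.895 0.25 0.345 0 -1" --pt "-0.895 0.35 0.345 0 -1" --pt "-0.895 0.46 0.345 0 -1" --pt "-0.895 0.46 0.345 0 -1" --pt "-0.895 0.46 0.345 0 -1"

```text
clock: 37.42
position: [0.4547, -0.3231, 0.0609]
ee_rot: [0.817, 0.576, 0.0, 0.0]
ft_force: [-0.4, 0.1, -1.7]
grip_width: 0.116
grasp_force: 78.6
```

```bash
python3 - <<'E'
from h import *
held();print(disp(-.142,0)*1000)
plan((*disp(-.143,-.068),.042,-19.6))
E
```

```text
dish origin [ 477.  -259.1] heading 70.7 size [116.7  66.5] grip68 [ 454.6 -323.3]
[ 476.2278417 -262.3658771]
now [ 0.4545 -0.323   0.0607] head -19.61 F [-0.9 -0.4 -0.7] g 0.123 t 37.5 tilt [0. 0.] j7 0.59
   [-0.024 -0.005  0.125] -0.0
```

>>> carry_out --pt "-0.024 0 0.06 0 -1" --pt "-0.024 0 0.12 0 -1" --pt "-0.024 0 0.125 0 -1" --pt "-0.024 0 0.125 0 -0.7" --pt "-0.024 0 0.125 0 -0.5" --pt "-0.024 0 0.125 0 -0.3" --pt "-0.024 0 0.12 0 -0.2" --pt "-0.04 0 0 0 -0.2" --pt "-0.1 0 -0.4 0 -0.2" --pt "-0.3 0 -0.8 0 -0.2" --pt "-0.5 0 -1 0 -0.2" --pt "-0.5 0 -1 0 -0.2"

```text
clock: 38.98
position: [0.4282, -0.3973, 0.2144]
ee_rot: [0.818, 0.575, 0.001, 0.003]
ft_force: [0.1, -0.7, -0.8]
grip_width: 0.398
grasp_force: 0.0
```

```bash
python3 - <<'E'
from h import *
p=camera("wrist"); C=cloud(p)
P=near(C,disp(-.142,0),.022,0,.03); print("inside z",np.median(P[:,2]))
p=camera("scene");C=cloud(p);dishes(p,.036,.055); P=near(C,disp(-.160,.0435),.03,.010,.02); print("rim z",np.median(P[:,2]))
plan((*A,.287,-9.6))
E
```

```text
inside z 0.011337227695270444
dish origin [ 475.7 -260.2] heading 71.7 size [118.   67.8] grip68 [ 454.4 -324.8]
dish origin [562.1 -11. ] heading 82.8 size [116.2  68. ] grip68 [553.6 -78.5]
rim z 0.013878737180141942
now [ 0.4292 -0.3936  0.2108] head -19.65 F [-0.2 -1.   0.5] g 0.402 t 39.1 tilt [0.001 0.   ] j7 0.62
   [ 0.931  0.948 -0.507] -0.335
```

The dish is seated. On to the knob.

>>> carry_out --pt "0 0 -0.4 -0.2 -0.2" --pt "0 0 -0.5 -0.335 -0.2" --pt "0.4 0.4 -0.51 -0.335 -0.2" --pt "0.8 0.8 -0.51 -0.335 -0.2" --pt "0.93 0.95 -0.51 -0.335 -0.2" --pt "0.93 0.95 -0.51 -0.335 -0.2" --pt "0.93 0.95 -0.51 -0.335 -0.2" --pt "0.93 0.95 -0.51 -0.335 -0.2"

```text
clock: 40.08
position: [0.6088, -0.3112, 0.2869]
ee_rot: [0.764, 0.645, -0.0, -0.0]
ft_force: [-0.1, -0.6, 0.6]
grip_width: 0.403
grasp_force: 0.0
```

```bash
python3 - <<'E'
from h import *
p=camera("wrist");P=near(cloud(p),A,.04,.23,.245); print(len(P),*(rect(P) if len(P)>5 else ()))
plan((*A,.227,-9.5))
E
```

```text
2787 [ 611.3 -308.6] [55.3 14. ] 80.3
now [ 0.6089 -0.3113  0.2872] head -9.7 F [-0.9  0.4 -0.2] g 0.398 t 40.1 tilt [0. 0.] j7 0.53
   [0.009 0.006 0.401] -0.007
```

>>> carry_out --pt "0.01 0.01 0.2 0 -0.2" --pt "0.01 0.01 0.4 0 -0.2" --pt "0.01 0.01 0.4 0 -0.2" --pt "0.01 0.01 0.4 0 -1" --pt "0.01 0.01 0.4 0 -1" --pt "0.01 0.01 0.4 0 -1" --pt "0.01 0.01 0.4 0 -1" --force 50

```text
clock: 41.0
position: [0.6109, -0.3095, 0.2287]
ee_rot: [0.764, 0.645, -0.0, -0.0]
ft_force: [-8.0, 2.9, 3.7]
grip_width: 0.155
grasp_force: 49.9
```

>>> carry_out --pt "0 0 0 0.25 -1" --pt "0 0 0 0.5 -1" --pt "0 0 0 0.75 -1" --pt "0 0 0 1 -1"

```text
clock: 41.5
position: [0.6111, -0.3096, 0.2287]
ee_rot: [0.906, 0.424, -0.0, -0.0]
ft_force: [-6.1, 2.2, 2.5]
grip_width: 0.16
grasp_force: 49.6
```

>>> carry_out --pt "0 0 0 0.2 -1" --pt "0 0 0 0.333 -1" --pt "0 0 0 0.333 -1" --pt "0 0 0 0.333 -1" --pt "0 0 0 0.333 -1" --pt "0 0 0 0.333 -1" --pt "0 0 0 0.333 -1" --pt "0 0 0 0.333 -1" --pt "0 0 0 0.333 -1" --pt "0 0 0 0.333 -1"

```text
clock: 42.75
position: [0.6112, -0.3096, 0.2287]
ee_rot: [0.939, 0.345, -0.0, 0.0]
ft_force: [-4.6, 1.5, 1.6]
grip_width: 0.156
grasp_force: 49.7
```

>>> carry_out --pt "0 0 0 0.25 -1" --pt "0 0 0 0.5 -1" --pt "0 0 0 0.75 -1" --pt "0 0 0 1 -1"

```text
clock: 43.25
position: [0.6113, -0.3099, 0.2288]
ee_rot: [0.996, 0.088, 0.0, 0.0]
ft_force: [-4.2, -0.4, 0.2]
grip_width: 0.155
grasp_force: 49.5
```

>>> carry_out --pt "0 0 0 0.2 -1" --pt "0 0 0 0.333 -1" --pt "0 0 0 0.333 -1" --pt "0 0 0 0.333 -0.2" --pt "0 0 0 0.333 -0.2" --pt "0 0 -0.2 0.333 -0.2" --pt "0 0 -0.4 0.333 -0.2" --pt "0 0 -0.4 0.333 -0.2" --pt "0 0 -0.4 0.333 -0.2"

```text
clock: 44.38
position: [0.6122, -0.3086, 0.2865]
ee_rot: [1.0, 0.004, 0.0, -0.0]
ft_force: [-0.4, -0.2, -0.7]
grip_width: 0.404
grasp_force: 0.0
```

```bash
python3 - <<'E'
from h import *
p=camera("scene"); print([(np.round(b["position"],3).tolist(),round(b["conf"],2)) for b in boxes_of("nut_1_mid",p)[:8]])
c=proj(p,[*disp(-.142,0),.03]).astype(int); save(p,"s9.png",(c[0]-60,c[1]-45,c[0]+60,c[1]+45),5)
p=camera("wrist");P=near(cloud(p),A,.04,.23,.245); print(len(P),*(rect(P) if len(P)>5 else ()))
plan((*disp(-.143,-.068),.29,-19.6))
E
```

```text
[([0.61, 0.181, 0.047], 0.23)]
2784 [ 611.8 -309.4] [55.7 14. ] 0.2
now [ 0.612  -0.3085  0.286 ] head -89.52 F [-0.1 -0.1 -0.2] g 0.396 t 44.5 tilt [-0.001  0.001] j7 -0.74
   [-1.065  0.109 -0.026] -2.331
```

View pics/s9.png

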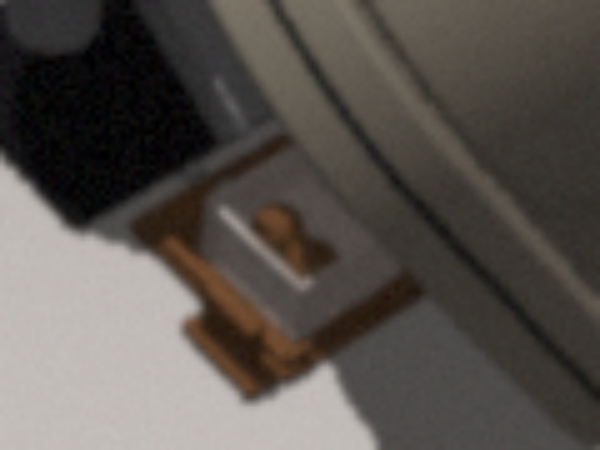

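There are two nuts in the second dish (275,220 and 310,250), and the knob is at 160°.

>>> carry_out --pt "-0.3 0.03 -0.03 -0.35 -0.2" --pt "-0.7 0.07 -0.03 -0.7 -0.2" --pt "-1 0.11 -0.03 -1 -0.2" --pt "-1 0.11 -0.03 -1 -0.2"

```text
clock: 45.02
position: [0.4588, -0.3277, 0.2914]
ee_rot: [0.965, 0.262, 0.001, -0.001]
ft_force: [0.2, -0.2, -1.2]
grip_width: 0.399
grasp_force: 0.0
```

>>> carry_out --pt "0 0 0 -0.35 -0.2" --pt "0 0 0 -0.7 -0.2" --pt "0 0 0 -1 -0.2" --pt "0 0 0 -1 -0.2"

```text
clock: 45.52
position: [0.4628, -0.3261, 0.2911]
ee_rot: [0.864, 0.503, 0.0, -0.0]
ft_force: [-0.1, -0.2, -0.3]
grip_width: 0.398
grasp_force: 0.0
```

```bash
python3 - <<'E'
from h import *
plan((*disp(-.143,-.068),.138,-19.6))
E
```

```text
now [ 0.4628 -0.3261  0.2911] head -29.58 F [-0.1 -0.2 -0.3] g 0.398 t 45.5 tilt [-0.  0.] j7 0.27
   [-0.034 -0.059  1.02 ] -0.333
```

>>> carry_out --pt "-0.034 -0.06 0.3 -0.333 -0.2" --pt "-0.034 -0.06 0.7 -0.333 -0.2" --pt "-0.034 -0.06 1 -0.333 -0.2" --pt "-0.034 -0.06 1 -0.333 -0.2" --pt "-0.034 -0.06 1 -0.333 -0.2"

```text
clock: 46.15
position: [0.4526, -0.3273, 0.143]
ee_rot: [0.817, 0.576, 0.0, 0.001]
ft_force: [0.3, -0.2, 0.7]
grip_width: 0.398
grasp_force: 0.0
```

```bash
python3 - <<'E'
from h import *
p=camera("wrist"); dishes(p,.038,.054)
plan((*disp(-.143,-.068),.043,-19.6))
E
```

```text
dish origin [ 475.6 -262.1] heading 70.9 size [115.9  66.4] grip68 [ 453.3 -326.3]
now [ 0.4529 -0.3274  0.1434] head -19.63 F [ 0.6  0.4 -0.2] g 0.399 t 46.2 tilt [ 0.002 -0.001] j7 0.53
   [ 0.008 -0.007  0.669] -0.001
```

Same pick sequence as before, then carry it to the board.

>>> carry_out --pt "0 0 0.35 0 -0.2" --pt "0 0 0.665 0 -0.2" --pt "0 0 0.665 0 -0.2" --pt "0 0 0.665 0 -1" --pt "0 0 0.665 0 -1" --pt "0 0 0.665 0 -1" --pt "0 0 0.665 0 -1" --pt "0 0 0.665 0 -1" --pt "0 0 0.61 0 -1" --pt "0 0 0.55 0 -1" --pt "0 0 0.55 0 -1" --pt "0 -0.12 0.55 0 -1" --pt "0 -0.23 0.55 0 -1" --pt "0 -0.23 0.53 0 -1" --pt "0 -0.23 0.43 0 -1" --pt "0 -0.23 0.28 0 -1" --pt "0 -0.23 0.13 0 -1" --pt "0 -0.23 0.13 0 -1" --force 80

```text
clock: 48.45
position: [0.421, -0.3158, 0.1239]
ee_rot: [0.817, 0.577, 0.001, 0.002]
ft_force: [0.8, 0.1, -1.8]
grip_width: 0.121
grasp_force: 78.2
```

>>> carry_out --pt "0.1 0 0 0 -1" --pt "0.3 0 0 0 -1" --pt "0.5 0 0 0 -1" --pt "0.75 0 0 0 -1" --pt "1 0 0 0 -1" --pt "1 0 0 0 -1"

```text
clock: 49.2
position: [0.4708, -0.1705, 0.1214]
ee_rot: [0.815, 0.579, 0.0, -0.0]
ft_force: [0.3, -0.3, -1.8]
grip_width: 0.119
grasp_force: 78.1
```

```bash
python3 - <<'E'
from h import *
held(); p=camera("scene"); print([(np.round(b["position"],3).tolist(),round(b["conf"],2)) for b in boxes_of("nut_1_mid",p)[:8]])
C=cloud(p);P=near(C,disp(-.142,0),.03,0,.03); print("plate z",np.median(P[:,2]),np.linalg.lstsq(np.c_[P[:,:2]-disp(-.142,0),np.ones(len(P))],P[:,2],rcond=None)[0].round(3))
plan((.515,.113,.12,0))
E
```

```text
dish origin [ 493.6 -104.9] heading 70.6 size [116.4  66.7] grip68 [ 471. -169.]
[([0.632, 0.172, 0.043], 0.68)]
plate z 0.007457294036148256 [-0.015  0.012  0.007]
now [ 0.4693 -0.1744  0.1217] head -19.58 F [-0.4 -1.  -1.2] g 0.124 t 49.4 tilt [-0. -0.] j7 0.2
   [ 1.907 -0.355  0.011] -0.653
```

>>> carry_out --pt "0.2 -0.03 0 -0.15 -1" --pt "0.45 -0.07 0 -0.3 -1" --pt "0.7 -0.12 0 -0.5 -1" --pt "0.95 -0.17 0 -0.65 -1" --pt "0.95 -0.17 0 -0.65 -1"

```text
clock: 49.98
position: [0.4936, -0.029, 0.1218]
ee_rot: [0.706, 0.708, 0.0, -0.0]
ft_force: [-0.8, -0.5, -1.5]
grip_width: 0.124
grasp_force: 78.1
```

```bash
python3 - <<'E'
from h import *
plan((.515,.112,.0605,0))
E
```

```text
now [ 0.4936 -0.029   0.1218] head 0.16 F [-0.8 -0.5 -1.5] g 0.124 t 50.0 tilt [-0.     0.001] j7 0.19
   [0.94  0.146 0.409] 0.005
```

>>> carry_out --pt "0.25 0.05 0 0 -1" --pt "0.5 0.1 0 0 -1" --pt "0.75 0.146 0 0 -1" --pt "0.94 0.146 0 0 -1" --pt "0.94 0.146 0.1 0 -1" --pt "0.94 0.146 0.25 0 -1" --pt "0.94 0.146 0.36 0 -1" --pt "0.94 0.146 0.4 0 -1" --pt "0.94 0.146 0.42 0 -1" --pt "0.94 0.146 0.428 0 -1" --pt "0.94 0.146 0.428 0 -1" --pt "0.94 0.146 0.428 0 -1"

```text
clock: 51.48
position: [0.5155, 0.1103, 0.0581]
ee_rot: [0.707, 0.707, 0.0, 0.0]
ft_force: [0.4, 0.1, -0.1]
grip_width: 0.123
grasp_force: 78.3
```

>>> carry_out --pt "0 0 0 0 -0.7" --pt "0 0 0 0 -0.5" --pt "0 0 0 0 -0.2" --pt "0 0 0 0 -0.2" --pt "0 0 -0.2 0 -0.2" --pt "0 0 -0.55 0 -0.2" --pt "0 0 -0.8 0 -0.2" --pt "-0.4 0 -1 0 -0.2" --pt "-0.8 0 -1 0 -0.2" --pt "-1 0 -1 0 -0.2" --pt "-1 0 -1 0 -0.2" --pt "-1 0 -1 0 -0.2"

```text
clock: 52.98
position: [0.5151, -0.039, 0.2076]
ee_rot: [0.707, 0.707, 0.0, -0.0]
ft_force: [-0.3, 0.1, 0.2]
grip_width: 0.398
grasp_force: 0.0
```

```bash
python3 - <<'E'
from h import *
p=camera("scene"); dishes(p); dishes(p,off=.022); print([(np.round(b["position"],3).tolist(),round(b["conf"],2)) for b in boxes_of("nut_1_mid",p)[:8]])
p=camera("wrist"); dishes(p)
plan((.5534,-.0795,.15,-8))
E
```

```text
dish origin [562.8 -10.6] heading 81.7 size [116.5  68.3] grip68 [553.1 -77.9]
dish origin [625.4 177.4] heading 91.2 size [ 70.3 116.2] grip68 [626.8 109.4]
dish origin [514.8 180.1] heading 90.6 size [ 67.4 116.9] grip68 [515.5 112.1]
[([0.629, 0.166, 0.044], 0.55)]
dish origin [563.  -12.1] heading 82.3 size [115.6  66.3] grip68 [553.8 -79.5]
now [ 0.5152 -0.0385  0.2075] head 0.07 F [-0.4  0.1  0.4] g 0.399 t 53.1 tilt [-0.  0.] j7 0.15
   [-0.273  0.255  0.384] 0.269
```

>>> carry_out --pt "-0.15 0.15 0 0.13 0" --pt "-0.273 0.258 0.3 0.26 0" --pt "-0.273 0.258 0.65 0.26 0" --pt "-0.273 0.258 0.65 0.26 0"

```text
clock: 53.62
position: [0.5515, -0.0801, 0.1072]
ee_rot: [0.754, 0.657, -0.003, -0.002]
ft_force: [0.0, -1.2, 0.7]
grip_width: 0.502
grasp_force: 0.0
```

```bash
python3 - <<'E'
from h import *
plan((.5538,-.0795,.035,-7.7))
E
```

```text
now [ 0.5515 -0.0801  0.1072] head -7.81 F [ 0.  -1.2  0.7] g 0.502 t 53.6 tilt [-0.007 -0.001] j7 0.28
   [0.007 0.018 0.481] -0.004
```

>>> carry_out --pt "0 0 0.25 0 0" --pt "0 0 0.5 0 0" --pt "0 0 0.5 0 0" --pt "0 0 0.5 0 -1" --pt "0 0 0.5 0 -1" --pt "0 0 0.5 0 -1" --pt "0 0 0.5 0 -1" --pt "0 0 0.5 0 -1" --pt "0 0 0.4 0 -1" --pt "0 0 0.2 0 -1" --pt "0 0 0 0 -1" --pt "0 0 0 0 -1"

```text
clock: 55.12
position: [0.5552, -0.0811, 0.1131]
ee_rot: [0.754, 0.657, 0.002, 0.001]
ft_force: [-0.7, 1.0, -1.4]
grip_width: 0.122
grasp_force: 78.2
```

```bash
python3 - <<'E'
from h import *
held(); plan((.43,-.17,.11,-19.6))
E
```

```text
dish origin [564.5 -12.3] heading 82.5 size [116.5  66.6] grip68 [555.7 -79.7]
now [ 0.5544 -0.0807  0.1116] head -7.83 F [-0.4  0.  -1.2] g 0.125 t 55.2 tilt [0.002 0.001] j7 0.28
   [-0.703 -0.74   0.008] 0.392
```

>>> carry_out --pt "-0.25 -0.3 0 0.1 -1" --pt "-0.5 -0.6 0 0.3 -1" --pt "-0.7 -0.74 0 0.39 -1" --pt "-0.7 -0.74 0 0.39 -1" --pt "-0.7 -0.74 0 0.39 -1"

```text
clock: 55.8
position: [0.4298, -0.169, 0.11]
ee_rot: [0.817, 0.577, 0.0, -0.0]
ft_force: [0.6, 0.6, -1.5]
grip_width: 0.123
grasp_force: 78.3
```

```bash
python3 - <<'E'
from h import *
plan((*disp(-.175,-.068),.061,-19.6))
E
```

```text
now [ 0.4298 -0.169   0.11  ] head -19.48 F [ 0.6  0.6 -1.5] g 0.123 t 55.8 tilt [-0.  0.] j7 0.18
   [-0.936  0.279  0.326] 0.004
```

>>> carry_out --pt "-0.35 0.1 0 0 -1" --pt "-0.7 0.2 0 0 -1" --pt "-0.936 0.28 0 0 -1" --pt "-0.936 0.28 0 0 -1" --pt "-0.936 0.28 0.15 0 -1" --pt "-0.936 0.28 0.325 0 -1" --pt "-0.936 0.28 0.325 0 -1" --pt "-0.936 0.38 0.325 0 -1" --pt "-0.936 0.49 0.325 0 -1" --pt "-0.936 0.49 0.325 0 -1" --pt "-0.936 0.49 0.325 0 -1"

```text
clock: 57.18
position: [0.452, -0.3266, 0.0618]
ee_rot: [0.817, 0.577, 0.0, 0.0]
ft_force: [-1.2, -0.1, -1.5]
grip_width: 0.118
grasp_force: 78.4
```

```bash
python3 - <<'E'
from h import *
held();print(disp(-.142,0)*1000)
plan((*disp(-.143,-.068),.043,-19.6))
E
```

```text
dish origin [ 474.9 -261.1] heading 70.8 size [116.4  66.6] grip68 [ 452.4 -325.3]
[ 476.2278417 -262.3658771]
now [ 0.4517 -0.3265  0.0617] head -19.55 F [ 0.1  0.1 -0.1] g 0.12 t 57.2 tilt [0. 0.] j7 0.63
   [0.005 0.004 0.125] 0.002
```

>>> carry_out --pt "0 0 0.06 0 -1" --pt "0 0 0.12 0 -1" --pt "0 0 0.125 0 -1" --pt "0 0 0.125 0 -0.7" --pt "0 0 0.125 0 -0.5" --pt "0 0 0.125 0 -0.3" --pt "0 0 0.12 0 -0.2" --pt "-0.02 0 0 0 -0.2" --pt "-0.1 0 -0.4 0 -0.2" --pt "-0.3 0 -0.8 0 -0.2" --pt "-0.5 0 -1 -0.3 -0.2" --pt "-0.5 0 -1 -0.6 -0.2"

```text
clock: 58.72
position: [0.4253, -0.4013, 0.2158]
ee_rot: [0.717, 0.698, -0.0, 0.003]
ft_force: [0.2, 0.1, -0.6]
grip_width: 0.397
grasp_force: 0.0
```

>>> carry_out --pt "0 0 -0.4 -0.35 -0.2" --pt "0 0 -0.5 -0.7 -0.2" --pt "0 0 -0.5 -1 -0.2" --pt "0 0 -0.5 -1 -0.2"

```text
clock: 59.22
position: [0.4262, -0.3977, 0.2876]
ee_rot: [0.512, 0.859, 0.0, 0.001]
ft_force: [0.8, -0.3, -0.1]
grip_width: 0.399
grasp_force: 0.0
```

```bash
python3 - <<'E'
from h import *
p=camera("wrist"); C=cloud(p)
P=near(C,disp(-.142,0),.022,0,.03); print("inside z",np.median(P[:,2]))
p=camera("scene");C=cloud(p);dishes(p,.036,.055); 
plan((*A,.287,90.4))
E
```

```text
inside z 0.011336938143641829
dish origin [ 474.6 -258.2] heading 71.8 size [119.4  68. ] grip68 [ 453.4 -322.8]
now [ 0.4263 -0.3974  0.2868] head 28.21 F [ 0.2 -1.   0.5] g 0.402 t 59.3 tilt [0. 0.] j7 1.37
   [-6.500e-02  1.355e+00 -1.000e-03] -2.073
```

>>> carry_out --pt "0 0.35 0 -0.35 -0.2" --pt "0 0.7 0 -0.7 -0.2" --pt "0 1 0 -1 -0.2" --pt "0 1 0 -1 -0.2"

```text
clock: 59.82
position: [0.5616, -0.3224, 0.2851]
ee_rot: [0.27, 0.963, 0.0, -0.001]
ft_force: [0.5, -1.1, -0.3]
grip_width: 0.395
grasp_force: 0.0
```

>>> carry_out --pt "0 0 0 -0.35 -0.2" --pt "0 0 0 -0.7 -0.2" --pt "0 0 0 -1 -0.2" --pt "0 0 0 -1 -0.2"

```text
clock: 60.32
position: [0.5578, -0.3265, 0.2865]
ee_rot: [0.016, 1.0, -0.0, -0.0]
ft_force: [1.2, 1.6, -0.0]
grip_width: 0.4
grasp_force: 0.0
```

```bash
python3 - <<'E'
from h import *
plan((*A,.287,90.4))
E
```

```text
now [ 0.5578 -0.3265  0.2865] head 88.18 F [ 1.2  1.6 -0. ] g 0.4 t 60.3 tilt [-0. -0.] j7 2.18
   [-0.345  0.121 -0.004] -0.074
```

>>> carry_out --pt "-0.2 0.07 0 -0.07 -0.2" --pt "-0.345 0.12 0 -0.07 -0.2" --pt "-0.345 0.12 0 -0.07 -0.2" --pt "-0.345 0.12 0 -0.07 -0.2"

```text
clock: 60.82
position: [0.6098, -0.3101, 0.2864]
ee_rot: [-0.003, 1.0, -0.0, -0.0]
ft_force: [-0.3, -0.5, 0.1]
grip_width: 0.4
grasp_force: 0.0
```

```bash
python3 - <<'E'
from h import *
p=camera("wrist");P=near(cloud(p),A,.04,.23,.245); print(len(P),*(rect(P) if len(P)>5 else ()))
plan((*A,.227,90.4))
E
```

```text
2775 [ 610.3 -309.6] [55.  13.9] 0.8
now [ 0.6097 -0.3102  0.2866] head 90.33 F [ 0.6  0.5 -0.2] g 0.403 t 60.9 tilt [-0. -0.] j7 2.17
   [-0.002  0.001  0.397] -0.002
```

>>> carry_out --pt "0 0 0.2 0 -0.2" --pt "0 0 0.4 0 -0.2" --pt "0 0 0.4 0 -0.2" --pt "0 0 0.4 0 -1" --pt "0 0 0.4 0 -1" --pt "0 0 0.4 0 -1" --pt "0 0 0.4 0 -1" --force 50

```text
clock: 61.75
position: [0.6109, -0.31, 0.2283]
ee_rot: [-0.004, 1.0, -0.001, 0.001]
ft_force: [-3.2, 0.1, 6.8]
grip_width: 0.155
grasp_force: 50.4
```

>>> carry_out --pt "0 0 0 0.25 -1" --pt "0 0 0 0.5 -1" --pt "0 0 0 0.75 -1" --pt "0 0 0 1 -1"

```text
clock: 62.25
position: [0.6108, -0.3101, 0.2283]
ee_rot: [0.257, 0.967, -0.0, 0.001]
ft_force: [-4.2, 0.3, 6.0]
grip_width: 0.154
grasp_force: 50.5
```

>>> carry_out --pt "0 0 0 0.2 -1" --pt "0 0 0 0.333 -1" --pt "0 0 0 0.333 -1" --pt "0 0 0 0.333 -1" --pt "0 0 0 0.333 -1" --pt "0 0 0 0.333 -1" --pt "0 0 0 0.333 -1" --pt "0 0 0 0.333 -1" --pt "0 0 0 0.333 -1" --pt "0 0 0 0.333 -1"

```text
clock: 63.5
position: [0.6109, -0.31, 0.2283]
ee_rot: [0.338, 0.941, -0.0, 0.001]
ft_force: [-2.5, -0.7, 6.2]
grip_width: 0.16
grasp_force: 50.6
```

>>> carry_out --pt "0 0 0 0.25 -1" --pt "0 0 0 0.5 -1" --pt "0 0 0 0.75 -1" --pt "0 0 0 1 -1"

```text
clock: 64.0
position: [0.6108, -0.3101, 0.2283]
ee_rot: [0.572, 0.821, -0.0, 0.001]
ft_force: [-3.0, -0.5, 6.0]
grip_width: 0.156
grasp_force: 50.6
```

>>> carry_out --pt "0 0 0 0.2 -1" --pt "0 0 0 0.333 -1" --pt "0 0 0 0.333 -1" --pt "0 0 0 0.333 -0.2" --pt "0 0 0 0.333 -0.2" --pt "0 0 -0.2 0.333 -0.2" --pt "0 0 -0.4 0.333 -0.2" --pt "0 0 -0.4 0.333 -0.2" --pt "0 0 -0.4 0.333 -0.2"

```text
clock: 65.12
position: [0.6107, -0.3089, 0.2857]
ee_rot: [0.639, 0.769, 0.0, -0.0]
ft_force: [0.1, -0.5, 0.1]
grip_width: 0.397
grasp_force: 0.0
```

```bash
python3 - <<'E'
from h import *
p=camera("scene"); print([(np.round(b["position"],3).tolist(),round(b["conf"],2)) for b in boxes_of("nut_1_mid",p)[:8]])
c=proj(p,[*disp(-.142,0),.03]).astype(int); save(p,"s10.png",(c[0]-60,c[1]-45,c[0]+60,c[1]+45),5)
p=camera("wrist");P=near(cloud(p),A,.04,.23,.245); print(len(P),*(rect(P) if len(P)>5 else ()))
plan((*disp(-.143,-.068),.138,-19.6))
E
```

```text
[([0.631, 0.168, 0.042], 0.58)]
2807 [ 611.1 -308.8] [13.9 55.6] 10.1
now [ 0.6106 -0.3088  0.2853] head 10.58 F [-0.2  0.7  0.1] g 0.4 t 65.3 tilt [-0.001  0.001] j7 0.89
   [ 0.079 -1.056  0.984] 1.006
```

View pics/s10.png

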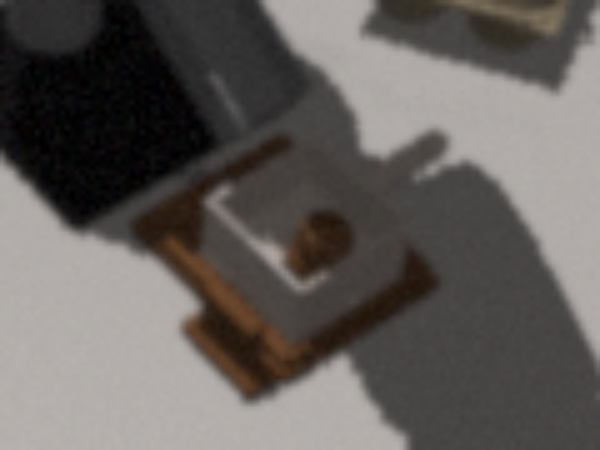

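The third dish holds two nuts (328,232 and 300,258), and the knob is at 240°. I'll pick it up.

>>> carry_out --pt "0.04 -0.4 -0.03 0.35 -0.2" --pt "0.08 -0.8 -0.03 0.7 -0.2" --pt "0.08 -1 0 1 -0.2" --pt "0.08 -1 0.3 1 -0.2" --pt "0.08 -1 0.6 1 -0.2" --pt "0.08 -1 0.95 1 -0.2" --pt "0.08 -1 0.95 1 -0.2" --pt "0.08 -1 0.95 1 -0.2"

```text
clock: 66.28
position: [0.4615, -0.3257, 0.1456]
ee_rot: [0.816, 0.578, 0.0, 0.001]
ft_force: [-0.6, -1.0, 0.1]
grip_width: 0.398
grasp_force: 0.0
```

```bash
python3 - <<'E'
from h import *
p=camera("wrist"); dishes(p,.038,.054)
plan((*disp(-.143,-.068),.0435,-19.6))
E
```

```text
dish origin [ 474.7 -260.6] heading 70.8 size [115.8  66.2] grip68 [ 452.4 -324.8]
now [ 0.4619 -0.3258  0.146 ] head -19.44 F [-0.2 -0.4  0.5] g 0.402 t 66.3 tilt [ 0.002 -0.001] j7 0.57
   [-0.023 -0.06   0.683] 0.005
```

>>> carry_out --pt "0 -0.06 0.1 0 -0.2" --pt "0 -0.06 0.4 0 -0.2" --pt "0 -0.06 0.683 0 -0.2" --pt "0 -0.06 0.683 0 -0.2" --pt "0 -0.06 0.683 0 -1" --pt "0 -0.06 0.683 0 -1" --pt "0 -0.06 0.683 0 -1" --pt "0 -0.06 0.683 0 -1" --pt "0 -0.06 0.683 0 -1" --pt "0 -0.06 0.63 0 -1" --pt "0 -0.06 0.57 0 -1" --pt "0 -0.06 0.57 0 -1" --pt "0 -0.18 0.57 0 -1" --pt "0 -0.29 0.57 0 -1" --pt "0 -0.29 0.55 0 -1" --pt "0 -0.29 0.4 0 -1" --pt "0 -0.29 0.25 0 -1" --pt "0 -0.29 0.15 0 -1" --pt "0 -0.29 0.15 0 -1" --force 80

```text
clock: 68.7
position: [0.421, -0.3107, 0.1222]
ee_rot: [0.816, 0.578, 0.001, 0.001]
ft_force: [-0.4, 0.3, -1.7]
grip_width: 0.121
grasp_force: 78.2
```

>>> carry_out --pt "0.1 0 0 0 -1" --pt "0.3 0 0 0 -1" --pt "0.5 0 0 0 -1" --pt "0.75 0 0 0 -1" --pt "1 0 0 0 -1" --pt "1 0 0 0 -1"

```text
clock: 69.45
position: [0.4709, -0.1657, 0.1206]
ee_rot: [0.815, 0.58, -0.0, -0.001]
ft_force: [0.5, 0.6, -1.9]
grip_width: 0.12
grasp_force: 78.2
```

```bash
python3 - <<'E'
from h import *
held(); p=camera("scene")
C=cloud(p);c0=disp(-.142,0);P=near(C,c0,.03,0,.03); print("plate z",np.median(P[:,2]),np.linalg.lstsq(np.c_[P[:,:2]-c0,np.ones(len(P))],P[:,2],rcond=None)[0].round(3))
P=near(C,disp(-.162,.057),.03,.035,.05); print("tab",*rect(P)," want",disp(-.162,.057))
plan((.465,-.03,.16,0),(.405,.112,.16,0))
E
```

```text
dish origin [ 492.6 -103.5] heading 70.9 size [116.2  66.5] grip68 [ 470.4 -167.8]
plate z 0.007494097997017142 [0.005 0.01  0.007]
tab [ 476.4 -200.2] [ 9.7 35.4] 70.6  want [ 0.47650743 -0.20195957]
now [ 0.4697 -0.1689  0.1209] head -19.38 F [ 0.2 -1.1 -1.7] g 0.123 t 69.5 tilt [-0.001 -0.   ] j7 0.25
   [ 0.863 -0.337 -0.261] -0.646
   [ 1.623 -1.029 -0.261] -0.646
```

>>> carry_out --pt "0.1 -0.03 -0.1 -0.1 -1" --pt "0.3 -0.1 -0.26 -0.25 -1" --pt "0.55 -0.2 -0.26 -0.45 -1" --pt "0.8 -0.3 -0.26 -0.646 -1" --pt "0.86 -0.337 -0.26 -0.646 -1" --pt "0.86 -0.337 -0.26 -0.646 -1"

```text
clock: 70.3
position: [0.4649, -0.0308, 0.1602]
ee_rot: [0.707, 0.707, 0.0, -0.0]
ft_force: [0.1, -0.1, -0.9]
grip_width: 0.124
grasp_force: 78.2
```

```bash
python3 - <<'E'
from h import *
plan((.412,.112,.16,0))
E
```

```text
now [ 0.4649 -0.0308  0.1602] head -0.05 F [ 0.1 -0.1 -0.9] g 0.124 t 70.3 tilt [-0.     0.001] j7 0.07
   [ 0.951 -0.354  0.002] -0.002
```

>>> carry_out --pt "0.2 -0.07 0 0 -1" --pt "0.45 -0.17 0 0 -1" --pt "0.7 -0.27 0 0 -1" --pt "0.95 -0.354 0 0 -1" --pt "0.95 -0.354 0 0 -1" --pt "0.95 -0.354 0.15 0 -1" --pt "0.95 -0.354 0.35 0 -1" --pt "0.95 -0.354 0.52 0 -1" --pt "0.95 -0.354 0.62 0 -1" --pt "0.95 -0.354 0.66 0 -1" --pt "0.95 -0.354 0.66 0 -1"

```text
clock: 71.68
position: [0.4127, 0.1107, 0.0615]
ee_rot: [0.708, 0.706, -0.0, 0.0]
ft_force: [-0.7, -0.6, -1.0]
grip_width: 0.12
grasp_force: 78.3
```

```bash
python3 - <<'E'
from h import *
held(); plan((.412,.112,.0573,0))
E
```

```text
dish origin [413.1 176.6] heading 90.1 size [ 66.7 116.4] grip68 [413.2 108.6]
now [0.4128 0.1112 0.0619] head -0.14 F [ 0.9  0.  -1.1] g 0.127 t 71.7 tilt [0.001 0.   ] j7 -0.15
   [ 0.005 -0.006  0.031] -0.005
```

>>> carry_out --pt "0 0 0.015 0 -1" --pt "0 0 0.028 0 -1" --pt "0 0 0.028 0 -1" --pt "0 0 0.028 0 -0.7" --pt "0 0 0.028 0 -0.5" --pt "0 0 0.028 0 -0.2" --pt "0 0 0.028 0 -0.2" --pt "0 0 -0.2 0 -0.2" --pt "0 0 -0.55 0 -0.2" --pt "0 0 -1 0 -0.2" --pt "0 0 -1 0 -0.2" --pt "-0.4 0.2 -1 0 -0.2" --pt "-0.8 0.5 -1 0 -0.2" --pt "-1 0.6 -1 0 -0.2" --pt "-1 0.6 -1 0 -0.2"

```text
clock: 73.6
position: [0.503, -0.0401, 0.2107]
ee_rot: [0.708, 0.706, -0.001, 0.001]
ft_force: [-0.7, 1.5, 0.1]
grip_width: 0.402
grasp_force: 0.0
```

```bash
python3 - <<'E'
from h import *
p=camera("scene"); dishes(p); dishes(p,off=.022); C=cloud(p)
c0=disp(-.142,0);P=near(C,c0,.03,0,.03); print("plate z",np.median(P[:,2]),np.linalg.lstsq(np.c_[P[:,:2]-c0,np.ones(len(P))],P[:,2],rcond=None)[0].round(3))
P=near(C,disp(-.162,.057),.03,.035,.05); print("tab",*rect(P)," want",disp(-.162,.057))
save(p,"s11.png",(100,170,500,470),2); P=near(C,(.37,.012),.035,.07,.1); print("salt",*rect(P)); plan()
E
```

```text
dish origin [624.4 177.2] heading 90.0 size [ 68.2 117.5] grip68 [624.4 109.2]
dish origin [514.6 180.2] heading 90.5 size [ 67.4 116.5] grip68 [515.1 112.2]
dish origin [411.6 177.9] heading 90.2 size [ 66.9 116.5] grip68 [411.8 109.9]
plate z 0.007407321420779765 [ 0.005 -0.001  0.007]
tab [ 477.6 -200.2] [11.1 35.9] 72.5  want [ 0.47650743 -0.20195957]
salt [368.2  12.8] [32.6 31.5] 56.3
now [ 0.5034 -0.0422  0.2104] head -0.21 F [-1.  -0.4 -0.6] g 0.397 t 73.7 tilt [ 0.    -0.005] j7 0.19
```

View pics/s11.png

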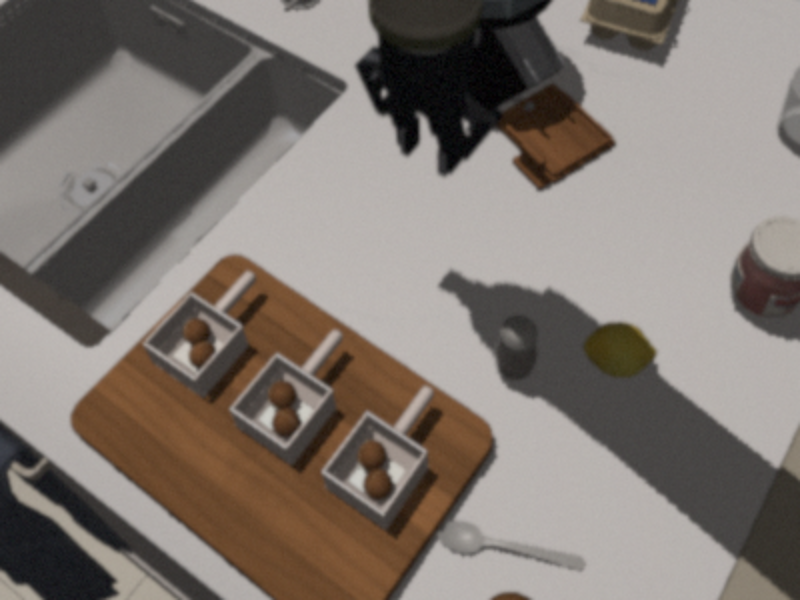

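All three dishes stand on the board, each with two nuts (195,340; 283,405; 375,468). The plate is on its pin and the shaker hasn't moved, so I'm handing in.

```bash
python3 -c "
from workcell import ticket
print(ticket.hand_in())"
```

```text
the job is handed in; nothing more can be done
None
```

I handed the job in at about 74 s: in the last camera check all three dishes stood level on the board with two nuts each, the plate lay on its pin, and the salt shaker was where it started, but the hand-in returned no verdict.

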